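# Back the spool winder up to its yellow tooth

## Robot

A 6-joint arm with a two-finger parallel gripper is mounted at the origin on the work surface. World frame = base frame: x ahead of the robot, y to its left, z up, the work surface at z = 0. Lengths are in m, angles in rad, forces in N, time in s.
With the tool pointing down it reaches from about 0.275 to 0.85 m from the base axis. Payload 19 kg.
Tool frame: the origin (TCP) lies on the centre line of the jaws, within the pads' length; the fingertips stand r.tip_extent ahead of it and the grasp point (between the pads) lies 2 mm behind it (r.tip_extent is the distance from the TCP to the fingertips, in m); z points along the fingers, y is the direction in which the jaws open and shut (so a half turn about z gives the same grasp; the last joint's range is limited). The gripper opens to 85 mm and grips with 20 to 120 N. Pads are 22 mm wide; open, the fingers measure 114 mm over their backs; the gripper's body (76 mm by 85 mm) begins 54 mm behind the grasp point. The pads swing forward as they close: fully open they stand 13 mm farther back than shut.
Start: joints at [-1.382, 0.15, 1.437, -0, 1.554, -0.134], TCP at [0.182, -0.545, 0.248] pointing down, gripper open.
Joint ranges: [-2.8, 2.8], [-0.68, 2.1], [0.12, 2.68], [-1.39, 4.53], [0.16, 2.79], [-2.81, 2.81]. Speed limits (rad/s): [1.89, 1.89, 2.22, 3.01, 3.01, 3.01].

## Interface

Orientations are given as a unit quaternion [w, x, y, z].
In Python, from station import r gives the robot as it stands.
- The arm moves only by the tool apply_moves, never from a script. Its argument "increments" is a list of rows, each an object with "xyz": the shift along the tool's x, y, z normalised to -1 to 1, where 1 is 0.2 m, a list of three; "dr": the turn, a rotation vector about the tool's x, y, z normalised to -1 to 1, where 1 is 60 degrees, a list of three; "fingers": the opening, from 0 (shut) to 1 (fully open). In form: [{"xyz": [tx, ty, tz], "dr": [ax, ay, az], "fingers": fingers}, ...]. A call has 1 to 8 rows; each row is the pose to reach, as a shift and turn from the pose measured when the call began, along the tool's axes at that moment; what a row does not reach only later rows make up. A row lasts 1/12 s, in which the tool goes at most 41.7 mm and 7.16 degrees, less where a joint would pass 70% of its speed; a pose out of reach is approached as far as the arm can. A call with a number of a shift or a turn outside -1 to 1 is refused whole. A call with a gripper value outside its range is refused whole. The fingers move at their own pace and stop on an object; the grip force is fixed at half the most. Time passes only in rows, so rows that repeat a pose let the fingers close. It gives the time, the measured TCP pose, the force and the opening at its end, in the units of the state.
- r.read_state(): the state, without advancing time (a new reading comes with each control period).
- r.camera(name): name is "side" or "top"; returns (picture, depth): 400x640x3 uint8, red, green, blue; 400x640 float32, m along the optical axis (not along the pixel's ray), 0 where there is no reading.
- r.calibration(name): a dict with "fx", "fy", "cx", "cy" (pixels), "k1" (the pictures are not rectified: a ray, as slopes to the right and down, at radius r is drawn at 1 + k1 r^2 times it, then the intrinsics apply), "R" (3x3) and "t" (3): a world point X has camera coordinates R X + t. Camera axes: x right, y down, z forward; pixel columns grow to the right and rows downward; lengths in m; the calibration is good to about 2 mm. A picture is of the moment at which its call begins. calibration takes no time and is no camera call.
- r.close_job(): hands the job in, once; it reports no verdict.
The state is a dict: "clock": time; "qpos": joint angles; "qd": joint speeds; "joint_torque": joint torques, N m; "tool_pos": TCP position; "eef_rot": TCP orientation; "ft_force": force on the tool from outside, world axes, zero at the start; "moment": the same for the moment, N m; "finger_gap": opening from 0.0 (shut) to 1.0 (fully open).
Only numpy, scipy, OpenCV 4.12 (cv2) and the standard library are available. Lean on these libraries where they do the work, as an engineer would, in place of code of your own. Each camera call takes 0.05 s, during which the arm holds its last target.

## Task

The spool winder has been wound too far. Lift the red ratchet pawl right over so that it stays open, turn the spool backward (anticlockwise seen from above) by its black knob until the yellow tooth is just short of the pawl, lower the pawl into the gap in front of that tooth, and turn the spool gently back until the yellow tooth's upright face presses firmly against the pawl and the pawl's spring gives a little, so that the pawl stays loaded when you let go. Never force the teeth against the pawl, and leave the things lying around where they are.

Things in the scene. Friction and masses are not known exactly. Their poses are not given: they have to be found in the camera images.
- winder: fixed grey base plate of the winder, 270 mm (its x) by 340 mm (its y, from -130 to +210), top 24 mm above the bench. Origin on the bench under the wheel's axis; z up; y points from the wheel's axis towards the pawl.
- wheel_axis (a point): point on the wheel's upright axis at the top of the white spool (148 mm across), 86 mm above the bench. The wheel under the spool is a disc 224 mm across, top 36 mm above the bench; on it stands a ring of 16 evenly spaced saw teeth from radius 83 to 110 mm, tops 50 mm above the bench.
- wheel (a joint): turn of the wheel in rad, growing as it is wound forward (clockwise from above); starts at 0.6 to 1.5. The yellow face comes level with pawl_face near 0, up to 0.06 to either side as the pawl's stand is set up to 6 mm to the winder's +x (greater value) or -x. A drag brake (0.3 N m, about 5 N at the knob) holds the wheel where it is left.
- knob_grip (a point): middle of the black crank knob, an upright cylinder 22 mm across and 38 mm high that spins freely about its own axis. It stands on the spool's top, 62 mm from the wheel's axis; its top is 128 mm and this point 110 mm above the bench.
- yellow_face (a point): middle of the yellow tooth's upright face, 97 mm from the wheel's axis, 44 mm above the bench. One tooth is yellow, the rest dark. Each has an upright face on its anticlockwise side (seen from above), slopes down from there over 15 degrees clockwise, and then comes a flat gap of 7.5 degrees.
- pawl_hinge (a point): middle of the pawl's level hinge pin, 60 mm above the bench, 150 mm from the wheel's axis on the winder's +y side. The pin lies along the winder's x.
- pawl (a joint): angle of the red pawl in rad: 0 when fully down between teeth, up to about 0.3 when riding on a tooth, 1.9 when thrown open, away from the wheel, against its stop. Moved by its own weight only (0.04 N m, hinge lightly damped): past about 1.4 it stays open, short of that it falls back. It starts near down. On a slope it sinks as the wheel turns back.
- pawl_grip (a point): grip point in the pawl's upright tab, 12 mm thick along the winder's x, 18 mm wide. With the pawl down it is 92 mm above the bench (tab top 108), 35 mm from the hinge pin towards the wheel's axis; it swings about the pin at 47 mm radius. Above its blade the pawl is 12 mm thick, so fingers can straddle it from above and the tab turns between them.
- pawl_face (a point): nominal middle of the +x face (winder's axes) of the pawl's blade, which upright tooth faces meet as the wheel turns backward. The blade, 8 mm thick along x, is clamped under the pawl anywhere up to 7.5 mm to either side of nominal: the true contact must be felt. When down it spans 86 to 108 mm from the wheel's axis, its foot 37 mm and this point 44 mm above the bench.
- buffer (a joint): travel in m of the sprung carriage bearing the pawl and its hinge: 0 at rest, growing to the winder's -x as a tooth presses on the pawl, 6 N per mm. Press it in 0.7 mm or more (4 N at the tooth, 6 N at the knob besides the drag) for 0.3 s; over 14 N at the tooth (2.3 mm) overloads the pawl. Let go, it eases to 0.5 mm, held by the drag. Too noisy to go by: feel the force.
- nut_cup_rim (a point): small open blue plastic cup, 38 mm across and 34 mm high, standing on the front right corner of the winder's base plate; centre of its mouth; leave alone
- spare_spool: loose orange empty spool lying flat, 160 mm across, 55 mm high, origin under its centre; leave alone
- screwdriver: screwdriver lying on the bench, leave alone
- scraper: flat scraper lying on the bench, leave alone
- cleaner: white bottle, 60 mm across, 160 mm high, origin under its centre; leave alone
- jar: amber jar with black lid, 60 mm across, 70 mm high, origin under its centre; leave alone
- bracket: green printed angle bracket, 70 x 40 x 46 mm; leave alone

How it is judged:
By the outcome, as a careful person would: the job done as asked, in the order asked, and still so for the second after the job is handed in, with the robot touching nothing.
It also fails if it takes over 72 s, if anything falls off the work surface, if the arm or the gripper's body presses on something with over 40 N, if the wrist force passes 120 N, or if a joint passes its speed limit or range.

## Working session

There is one attempt and no reset: what is moved stays moved. The work goes in short steps, Python scripts to look and compute and a tool call to move; the robot and the scene stay as the last step left them, time stands still between calls to the robot, and variables do not carry over. Pictures are saved under pics/ and viewed, and the job is handed in when it is done.

Besides the shell and the picture viewer there is one more tool, called after "Request:" by a JSON object that holds its "api" and its "payload", one argument or row to a line. apply_moves: Moves the arm, as the interface text tells. Its arguments: {"type":"object","properties":{"increments":{"type":"array","items":{"type":"object","properties":{"xyz":{"type":"array","items":{"type":"number"}},"dr":{"type":"array","items":{"type":"number"}},"fingers":{"type":"number"}}}}},"required":["increments"]}

```bash
mkdir -p pics; ls; python3 - <<'E'
from station import r
import cv2, numpy as np
print(r.read_state(), r.tip_extent)
for n in ["side","top"]:
    p,d=r.camera(n); cv2.imwrite(f"pics/{n}0.png",p[:,:,::-1]); np.savez(f"{n}0.npz",p=p,d=d); print(n,r.calibration(n))
E
```

```text
pics
{'clock': 0.0, 'qpos': array([-1.38204641e+00,  1.50989352e-01,  1.43800363e+00, -1.73109479e-05,
        1.55378996e+00, -1.33996443e-01]), 'qd': array([-2.57900634e-03,  1.17684808e-03, -9.51688781e-04,  7.79694599e-05,
       -8.15842681e-04,  5.95764643e-04]), 'joint_torque': array([ 2.34596373e-03, -7.13052392e+01, -5.70864987e+01, -4.06050242e-05,
        8.41806846e-03,  2.24402619e-06]), 'tool_pos': array([ 0.18231162, -0.5451065 ,  0.24768717]), 'eef_rot': array([-5.94686261e-04,  9.87007380e-01,  1.60673821e-01, -2.49420167e-05]), 'ft_force': array([-0.06985429,  0.14704695,  0.23467884]), 'moment': array([ 0.01019824, -0.01319437, -0.01194472]), 'finger_gap': 0.998086726655717} 0.017
side {'fx': 504.49947833881015, 'fy': 504.49947833881015, 'cx': 320.80995958641165, 'cy': 201.51623277193647, 'k1': -0.05818855407810477, 'R': array([[ 0.92580292, -0.37761409,  0.01722087],
       [-0.28524292, -0.7277775 , -0.62367971],
       [ 0.24804321,  0.57249236, -0.78149028]]), 't': array([-0.46808178,  0.19717621,  1.62982014])}
top {'fx': 464.5928138797161, 'fy': 464.5928138797161, 'cx': 317.49752117984747, 'cy': 195.96211063026232, 'k1': -0.06423019777470405, 'R': array([[ 0.01947934, -0.99978732,  0.00677297],
       [-0.99680914, -0.01994491, -0.07728995],
       [ 0.0774086 , -0.0052458 , -0.99698565]]), 't': array([-0.02896243,  0.50972556,  1.51790575])}
```

View pics/side0.png

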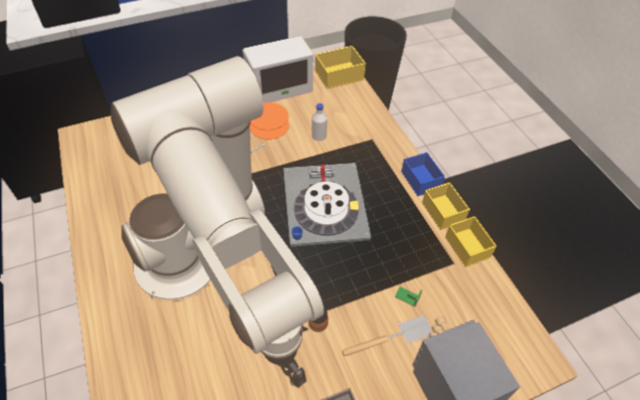

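View pics/top0.png

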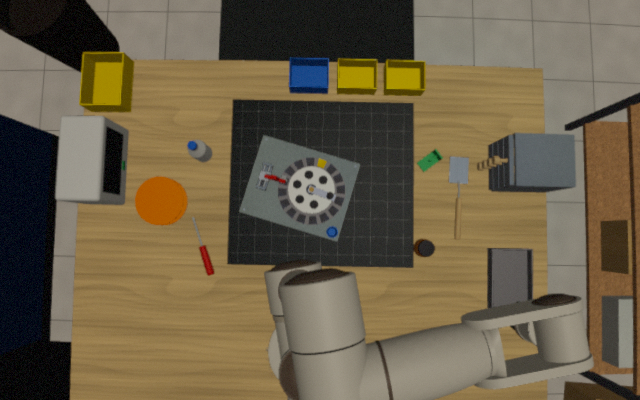

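Top view: winder around (300,188), pawl red at (270,177), yellow tooth (321,163), knob near (330,195). I'll zoom in on it.

```bash
python3 - <<'E'
import cv2, numpy as np
p=np.load('top0.npz')['p'][:,:,::-1]; cv2.imwrite('pics/topz.png',cv2.resize(p[125:250,225:375],None,fx=5,fy=4.8,interpolation=cv2.INTER_CUBIC))
p=np.load('side0.npz')['p'][:,:,::-1]; cv2.imwrite('pics/sidez.png',cv2.resize(p[150:260,270:390],None,fx=5,fy=5,interpolation=cv2.INTER_CUBIC))
E
```

```text
(no output)
```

View pics/topz.png

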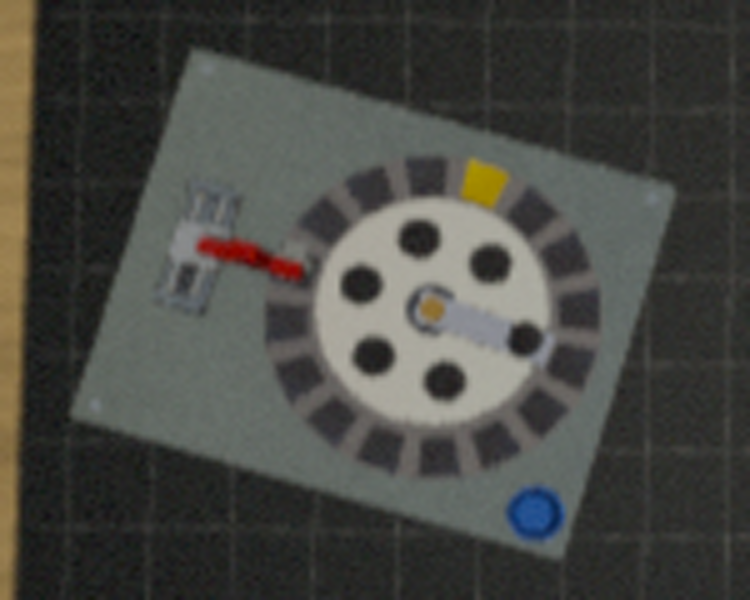

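View pics/sidez.png

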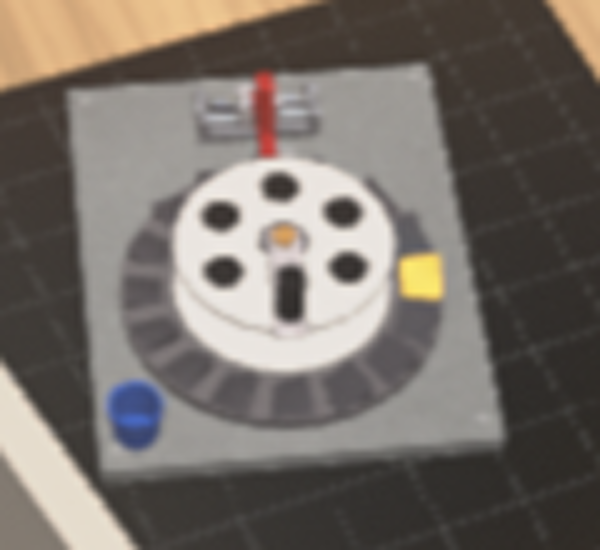

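```bash
cat > h.py <<'E'
import numpy as np, cv2
from station import r
C={n:r.calibration(n) for n in("side","top")}
def proj(n,X):
    c=C[n];X=np.atleast_2d(X)
    p=X@np.array(c["R"]).T+c["t"]; s=p[:,:2]/p[:,2:]; s=s*(1+c["k1"]*(s**2).sum(1,keepdims=True))
    return s*[c["fx"],c["fy"]]+[c["cx"],c["cy"]]
def unp(n,uv,z):
    c=C[n];uv=np.atleast_2d(np.asarray(uv,float)); d=(uv-[c["cx"],c["cy"]])/[c["fx"],c["fy"]]; s=d.copy()
    for _ in range(10): s=d/(1+c["k1"]*(s**2).sum(1,keepdims=True))
    R=np.array(c["R"]); ray=np.c_[s,np.ones(len(s))]@R; o=-R.T@np.array(c["t"])
    return o+ray*((z-o[2])/ray[:,2])[:,None]
E
python3 - <<'E'
from h import *
from scipy.optimize import least_squares
def tz(a): a=np.array(a,float); return np.c_[225+a[:,0]/5-.4,125+a[:,1]/4.8-.4]
def sz(a): a=np.array(a,float); return np.c_[270+a[:,0]/5-.4,150+a[:,1]/5-.4]
mod=np.array([[135,210,24],[135,-130,24],[-135,-130,24],[-135,210,24],[0,0,88]])/1e3
top=tz([(195,48),(675,185),(565,555),(72,418),(432,310)])
side=sz([(428,65),(503,438),(103,472),(70,93),(285,236)])
def W(p,m):
    c,s=np.cos(p[2]),np.sin(p[2]); return np.c_[p[0]+c*m[:,0]-s*m[:,1],p[1]+s*m[:,0]+c*m[:,1],m[:,2]]
p0=np.r_[unp("top",top[4:],.088)[0,:2],-.25]
for use in ("t","s","ts"):
    f=lambda p:np.concatenate([(proj("top",W(p,mod))-top).ravel()*("t" in use),(proj("side",W(p,mod))-side).ravel()*("s" in use)])
    q=least_squares(f,p0); print(use,q.x,np.round(q.fun,1))
p=q.x
def inv(X): c,s=np.cos(p[2]),np.sin(p[2]); d=X[:,:2]-p[:2]; return np.c_[c*d[:,0]+s*d[:,1],-s*d[:,0]+c*d[:,1]]
print("knob t",inv(unp("top",tz([(522,338)]),.128)))
print("yellow corners",inv(unp("top",tz([(470,160),(509,168),(500,208),(462,196)]),.050)))
print("tab/pawl",inv(unp("top",tz([(208,245),(300,268)]),.1)))
z=np.load("top0.npz");d=z["d"]
P=z["p"].astype(int); m=(P[...,0]>120)&(P[...,1]<60)&(P[...,2]<60)
ys,xs=np.nonzero(m);k=(xs>255)&(xs<300)&(ys<200);print(list(zip(xs[k],ys[k],np.round(d[ys[k],xs[k]],3))))
E
```

```text
t [ 0.52719222  0.00155366 -0.26802527] [-1.  -0.4  0.9 -0.2  0.1  0.9 -0.3  0.   0.3 -0.4  0.   0.   0.   0.
  0.   0.  -0.   0.   0.   0. ]
s [ 0.52724492  0.00611523 -0.27686256] [-0.  -0.  -0.   0.  -0.   0.  -0.  -0.  -0.  -0.   0.1 -0.2  0.7 -0.1
 -0.4 -0.2 -0.4 -0.7 -0.1  1. ]
ts [ 0.52700554  0.00327612 -0.27193294] [-1.3 -0.5  0.5 -0.  -0.6  1.1 -0.9 -0.2 -0.3 -0.3  0.1  0.3  1.2  0.4
  0.   0.6 -0.5 -0.   0.2  1.6]
knob t [[-0.00549496 -0.06064002]]
yellow corners [[ 0.10785728  0.0060056 ]
 [ 0.10993853 -0.01996874]
 [ 0.08194568 -0.0221884 ]
 [ 0.08267681  0.00390744]]
tab/pawl [[-0.00136734  0.14594995]
 [ 0.00079435  0.08601236]]
[(np.int64(265), np.int64(175), np.float32(1.497)), (np.int64(266), np.int64(175), np.float32(1.494)), (np.int64(267), np.int64(175), np.float32(1.488)), (np.int64(268), np.int64(175), np.float32(1.493)), (np.int64(272), np.int64(175), np.float32(1.446)), (np.int64(273), np.int64(175), np.float32(1.445)), (np.int64(265), np.int64(176), np.float32(1.504)), (np.int64(266), np.int64(176), np.float32(1.5)), (np.int64(267), np.int64(176), np.float32
[... 1092 characters left out ...]
), np.int64(179), np.float32(1.486)), (np.int64(281), np.int64(179), np.float32(1.487)), (np.int64(282), np.int64(179), np.float32(1.488)), (np.int64(279), np.int64(180), np.float32(1.491)), (np.int64(280), np.int64(180), np.float32(1.489)), (np.int64(281), np.int64(180), np.float32(1.484)), (np.int64(282), np.int64(180), np.float32(1.488)), (np.int64(283), np.int64(180), np.float32(1.487)), (np.int64(284), np.int64(180), np.float32(1.481)), (np.int64(280), np.int64(181), np.float32(1.488)), (np.int64(281), np.int64(181), np.float32(1.485)), (np.int64(282), np.int64(181), np.float32(1.485)), (np.int64(283), np.int64(181), np.float32(1.488)), (np.int64(284), np.int64(181), np.float32(1.485))]
```

```bash
cat >> h.py <<'E'
from scipy.spatial.transform import Rotation as Ro
WP=np.array([0.527,0.0035,-0.272])
def w2W(m,p=WP):
    m=np.atleast_2d(m).astype(float);c,s=np.cos(p[2]),np.sin(p[2]); return np.c_[p[0]+c*m[:,0]-s*m[:,1],p[1]+s*m[:,0]+c*m[:,1],m[:,2]]
def W2w(X,p=WP):
    X=np.atleast_2d(X);c,s=np.cos(p[2]),np.sin(p[2]); d=X[:,:2]-p[:2]; return np.c_[c*d[:,0]+s*d[:,1],-s*d[:,0]+c*d[:,1],X[:,2]]
def down(a): # tool x at world yaw a (rad), z down
    return Ro.from_matrix(np.array([[np.cos(a),np.sin(a),0],[np.sin(a),-np.cos(a),0],[0,0,-1]]))
def inc(targets,a):
    "targets world xyz list, yaw list -> increments"
    s=r.read_state();q=s["eef_rot"];R0=Ro.from_quat([q[1],q[2],q[3],q[0]])
    targets=np.atleast_2d(targets);a=np.broadcast_to(a,len(targets))
    for t,y in zip(targets,a):
        d=R0.inv().apply(t-s["tool_pos"])/0.2; v=(R0.inv()*down(y)).as_rotvec()/np.deg2rad(60)
        print(np.round(d,4).tolist(),np.round(v,4).tolist())
def st():
    s=r.read_state();q=s["eef_rot"];R0=Ro.from_quat([q[1],q[2],q[3],q[0]]).as_matrix()
    print("t",round(s["clock"],2),"tcp",np.round(s["tool_pos"],4),"winder",np.round(W2w(s["tool_pos"])[0],4),"yaw",round(np.degrees(np.arctan2(R0[1,0],R0[0,0])),2),"toolz",np.round(R0[:,2],3),"F",np.round(s["ft_force"],2),"M",np.round(s["moment"],2),"gap",round(s["finger_gap"],3))
    f=s["ft_force"];c,sn=np.cos(WP[2]),np.sin(WP[2]);print("Fwinder",np.round([c*f[0]+sn*f[1],-sn*f[0]+c*f[1],f[2]],2))
E
python3 - <<'E'
from h import *
z=np.load("top0.npz");P=z["p"].astype(int);d=z["d"]
m=(P[...,0]-np.maximum(P[...,1],P[...,2])>50)
ys,xs=np.nonzero(m);k=(xs>255)&(xs<300)&(ys<200)&(d[ys,xs]<1.458);print("tab top view",np.c_[xs[k],ys[k]].mean(0),W2w(unp("top",np.c_[xs[k],ys[k]].mean(0),.107)))
k=(xs>276)&(xs<300)&(ys<200);print("blade part",W2w(unp("top",np.c_[xs[k],ys[k]].mean(0),.07)))
z=np.load("side0.npz");P=z["p"].astype(int);d=z["d"]
m=(P[...,0]-np.maximum(P[...,1],P[...,2])>50)
ys,xs=np.nonzero(m);k=(xs>310)&(xs<340)&(ys<190)&(ys>155)
for y in np.unique(ys[k]): 
    q=xs[k&(ys==y)]; print(y,q,np.round(W2w(unp("side",[q.mean(),y],.09)),3),np.round(d[y,q],3))
for a,t in((74.4,(0,.115,.3)),): print(w2W([t]))
inc([[.3,-.4,.3],[.4,-.3,.3],w2W([0,.115,.25])[0]],[np.radians(40),np.radians(50),WP[2]+np.pi/2])
E
```

```text
tab top view [273.36842105 176.42105263] [[0.00219755 0.12254474 0.107     ]]
blade part [[0.00089932 0.10050095 0.07      ]]
164 [322 323] [[0.004 0.155 0.09 ]] [1.91  1.761]
165 [321 322 323 324] [[0.003 0.151 0.09 ]] [1.754 1.753 1.748 1.865]
166 [321 322 323 324] [[0.003 0.146 0.09 ]] [1.742 1.747 1.748 1.747]
167 [321 322 323 324] [[0.002 0.141 0.09 ]] [1.743 1.744 1.74  1.74 ]
168 [321 322 323 324] [[0.002 0.136 0.09 ]] [1.742 1.744 1.749 1.753]
169 [320 321 322 323 324] [[-0.001  0.132  0.09 ]] [1.809 1.753 1.749 1.749 1.757]
170 [321 322 323 324] [[0.001 0.127 0.09 ]] [1.758 1.758 1.754 1.754]
171 [321 322 323 324] [[-0.     0.122  0.09 ]] [1.758 1.753 1.752 1.753]
172 [321 322 323 324] [[-0.001  0.118  0.09 ]] [1.764 1.756 1.754 1.753]
173 [321 322 323 324] [[-0.001  0.113  0.09 ]] [1.759 1.754 1.764 1.761]
174 [322 323 324] [[0.    0.108 0.09 ]] [1.759 1.759 1.768]
175 [321 322 323 324] [[-0.002  0.104  0.09 ]] [1.761 1.759 1.768 1.766]
176 [322 323 324] [[-0.001  0.099  0.09 ]] [1.772 1.77  1.771]
177 [322 323 324] [[-0.002  0.094  0.09 ]] [1.76  1.767 1.769]
178 [322 323 324] [[-0.002  0.09   0.09 ]] [1.764 1.77  1.76 ]
179 [322 323 324] [[-0.003  0.085  0.09 ]] [1.763 1.76  1.757]
180 [322 323 324] [[-0.003  0.081  0.09 ]] [1.757 1.76  1.761]
181 [323 324] [[-0.002  0.076  0.09 ]] [1.766 1.761]
[[0.55789572 0.11427208 0.3       ]]
[0.7881, -0.5017, -0.2606] [-0.001, -0.0004, -0.3584]
[1.4209, -0.8173, -0.2602] [-0.001, -0.0005, -0.5251]
[2.8266, -2.5309, -0.008] [-0.0009, -0.0007, -0.932]
```

Request:
{"api": "apply_moves", "payload": {
  "increments": [
    {"xyz": [0.15,-0.13,-0.1],"dr": [0,0,-0.05],"fingers": 0.5},
    {"xyz": [0.3,-0.27,-0.1],"dr": [0,0,-0.1],"fingers": 0.5},
    {"xyz": [0.45,-0.4,-0.1],"dr": [0,0,-0.15],"fingers": 0.5},
    {"xyz": [0.6,-0.54,-0.1],"dr": [0,0,-0.2],"fingers": 0.5},
    {"xyz": [0.75,-0.67,-0.1],"dr": [0,0,-0.25],"fingers": 0.5},
    {"xyz": [0.9,-0.8,-0.1],"dr": [0,0,-0.3],"fingers": 0.5},
    {"xyz": [1,-0.9,-0.1],"dr": [0,0,-0.35],"fingers": 0.5},
    {"xyz": [1,-0.9,-0.1],"dr": [0,0,-0.4],"fingers": 0.5}
  ]
}}

```text
clock: 0.77
tool_pos: [0.3166, -0.3071, 0.2683]
eef_rot: [-0.001, 0.931, 0.365, 0.001]
ft_force: [-0.2, 0.0, 0.7]
finger_gap: 0.501
```

```bash
python3 - <<'E'
from h import *
st(); inc(w2W([.0015,.116,.25]),WP[2]+np.pi/2)
E
```

```text
t 0.77 tcp [ 0.3166 -0.3071  0.2683] winder [-0.1192 -0.3557  0.2683] yaw 42.84 toolz [ 0.001  0.001 -1.   ] F [-0.24  0.02  0.65] M [ 0.01 -0.04 -0.  ] gap 0.501
Fwinder [-0.23 -0.05  0.65]
[2.3255, -0.7207, 0.0956] [-0.0, -0.0017, -0.5263]
```

Request:
{"api": "apply_moves", "payload": {
  "increments": [
    {"xyz": [0.18,-0.04,0],"dr": [0,0,-0.08],"fingers": 0.5},
    {"xyz": [0.36,-0.08,0],"dr": [0,0,-0.15],"fingers": 0.5},
    {"xyz": [0.54,-0.14,0],"dr": [0,0,-0.22],"fingers": 0.5},
    {"xyz": [0.72,-0.2,0],"dr": [0,0,-0.3],"fingers": 0.5},
    {"xyz": [0.9,-0.26,0],"dr": [0,0,-0.37],"fingers": 0.5},
    {"xyz": [1,-0.3,0],"dr": [0,0,-0.45],"fingers": 0.5},
    {"xyz": [1,-0.32,0],"dr": [0,0,-0.5263],"fingers": 0.5}
  ]
}}

```text
clock: 1.35
tool_pos: [0.421, -0.1211, 0.2684]
eef_rot: [-0.001, 0.794, 0.608, 0.001]
ft_force: [-0.5, -0.4, -0.1]
finger_gap: 0.494
```

```bash
python3 - <<'E'
from h import *
st(); inc(w2W([.0015,.116,.25]),WP[2]+np.pi/2)
E
```

```text
t 1.35 tcp [ 0.421  -0.1211  0.2684] winder [-0.0686 -0.1485  0.2684] yaw 74.85 toolz [ 0.001  0.002 -1.   ] F [-0.45 -0.35 -0.06] M [-0.05 -0.01  0.04] gap 0.494
Fwinder [-0.34 -0.46 -0.06]
[1.3196, 0.3606, 0.0955] [0.0002, -0.0025, 0.0072]
```

Request:
{"api": "apply_moves", "payload": {
  "increments": [
    {"xyz": [0.2,0.06,0],"dr": [0,0,0],"fingers": 0.36},
    {"xyz": [0.4,0.12,0.05],"dr": [0,0,0],"fingers": 0.36},
    {"xyz": [0.6,0.18,0.1],"dr": [0,0,0],"fingers": 0.36},
    {"xyz": [0.8,0.24,0.2],"dr": [0,0,0],"fingers": 0.36},
    {"xyz": [0.98,0.3,0.3],"dr": [0,0,0],"fingers": 0.36},
    {"xyz": [1,0.36,0.4],"dr": [0,-0.0025,0.0072],"fingers": 0.36},
    {"xyz": [1,0.36,0.45],"dr": [0,-0.0025,0.0072],"fingers": 0.36}
  ]
}}

```text
clock: 1.93
tool_pos: [0.5438, 0.0559, 0.1751]
eef_rot: [-0.001, 0.796, 0.606, -0.001]
ft_force: [0.1, -0.9, -1.5]
finger_gap: 0.362
```

```bash
python3 - <<'E'
from h import *
st(); inc(w2W([[.0015,.116,.15],[.0015,.116,.095]]),WP[2]+np.pi/2)
E
```

```text
t 1.93 tcp [0.5438 0.0559 0.1751] winder [0.0021 0.055  0.1751] yaw 74.55 toolz [-0.003  0.    -1.   ] F [ 0.11 -0.9  -1.47] M [-0.04 -0.06  0.02] gap 0.362
Fwinder [ 0.35 -0.84 -1.47]
[0.3051, -0.0017, 0.1255] [-0.0032, 0.0004, 0.0023]
[0.3052, -0.0008, 0.4005] [-0.0032, 0.0004, 0.0023]
```

Request:
{"api": "apply_moves", "payload": {
  "increments": [
    {"xyz": [0.15,0,0.06],"dr": [0,0,0],"fingers": 0.36},
    {"xyz": [0.305,0,0.125],"dr": [-0.0032,0,0.002],"fingers": 0.36},
    {"xyz": [0.305,0,0.125],"dr": [-0.0032,0,0.002],"fingers": 0.36},
    {"xyz": [0.305,0,0.125],"dr": [-0.0032,0,0.002],"fingers": 0.36}
  ]
}}

```text
clock: 2.27
tool_pos: [0.5594, 0.1154, 0.1491]
eef_rot: [-0.0, 0.796, 0.606, -0.001]
ft_force: [-0.2, -0.5, 0.5]
finger_gap: 0.356
```

```bash
python3 - <<'E'
from h import *
st(); inc(w2W([[.0015,.117,.095]]),WP[2]+np.pi/2)
for n in["side","top"]:
    p,d=r.camera(n);np.savez(f"{n}1.npz",p=p,d=d)
    q=proj(n,w2W([0,.115,.1]))[0].astype(int);c=p[q[1]-50:q[1]+50,q[0]-60:q[0]+60,::-1];cv2.imwrite(f"pics/{n}1.png",cv2.resize(c,None,fx=6,fy=6,interpolation=cv2.INTER_CUBIC));print(q)
E
```

```text
t 2.27 tcp [0.5594 0.1154 0.1491] winder [0.0012 0.1165 0.1491] yaw 74.54 toolz [-0.002 -0.001 -1.   ] F [-0.2  -0.48  0.51] M [-0.02  0.01  0.04] gap 0.356
Fwinder [-0.06 -0.51  0.51]
[0.0027, 0.0022, 0.2706] [-0.0018, 0.0012, 0.0021]
[322 170]
[275 178]
```

View pics/side1.png

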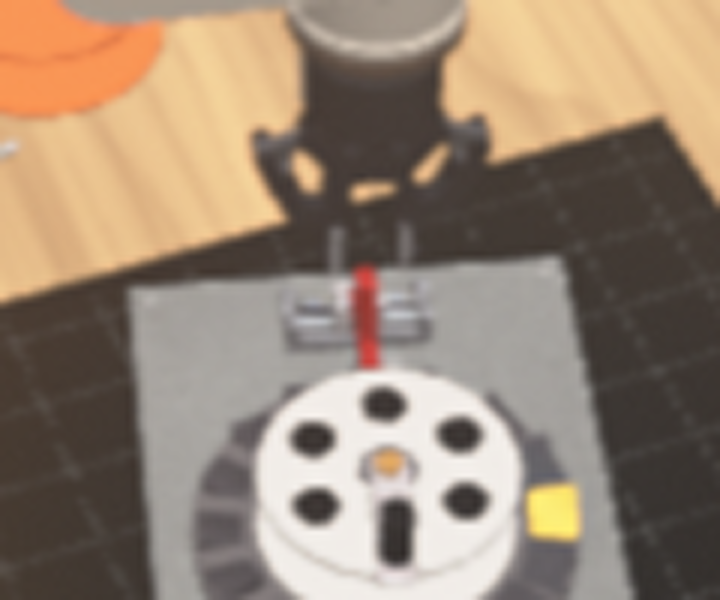

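View pics/top1.png

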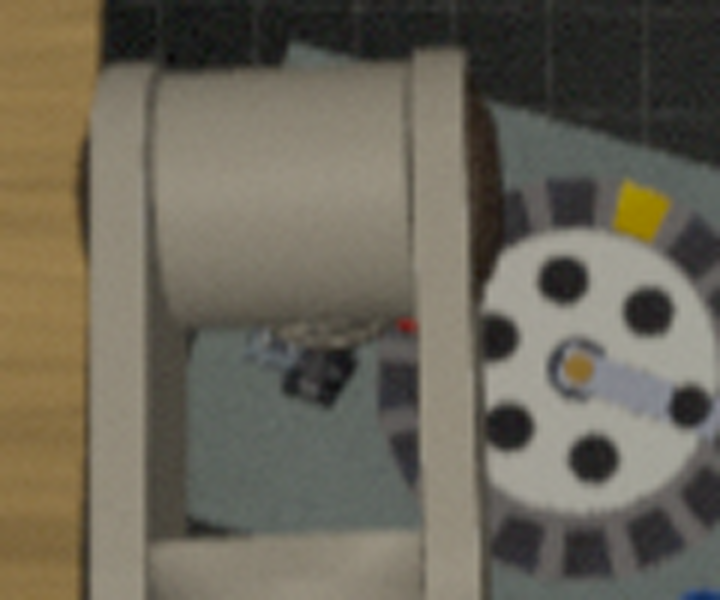

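```bash
python3 - <<'E'
from h import *
d=np.load("top0.npz")["d"];c=C["top"]
ys,xs=np.mgrid[160:196,252:292];R=np.array(c["R"])
uv=np.c_[xs.ravel(),ys.ravel()];dd=d[ys,xs].ravel()
s=(uv-[c["cx"],c["cy"]])/[c["fx"],c["fy"]]; s=s/(1+c["k1"]*(s**2).sum(1,keepdims=True))
X=(np.c_[s*dd[:,None],dd]-c["t"])@R; w=W2w(X)*1000
gx=np.arange(-45,50,6);gy=np.arange(90,190,6)
print("     ",gy[:-1])
for i in range(len(gx)-1):
    row=[]
    for j in range(len(gy)-1):
        k=(w[:,0]>=gx[i])&(w[:,0]<gx[i+1])&(w[:,1]>=gy[j])&(w[:,1]<gy[j+1]); row.append(int(w[k,2].max()) if k.any() else -1)
    print(gx[i],row)
E
```

```text
[ 90  96 102 108 114 120 126 132 138 144 150 156 162 168 174 180]
-45 [49, 52, 28, 22, 23, 23, 23, 27, 44, 51, 49, 50, 45, 46, 48, 26]
-39 [50, 44, 34, 28, 21, 23, 22, 27, 25, 46, 51, 49, 46, 50, 47, 26]
-33 [45, 44, 41, 31, 26, 27, 25, 25, 35, 32, 45, 47, 40, 46, 33, 23]
-27 [44, 44, 39, 26, 26, 27, 23, 29, 25, 36, 40, 44, 39, 46, 34, 25]
-21 [40, 40, 39, 26, 24, 24, 26, 27, 28, 36, 43, 46, 43, 44, 35, 24]
-15 [36, 41, 35, 32, 25, 26, 26, 25, 66, 60, 66, 61, 50, 52, 33, 20]
-9 [75, 65, 68, 81, 101, 110, 71, 27, 66, 71, 63, 68, 52, 48, 47, 26]
-3 [75, 76, 71, 109, 113, 113, 113, 73, 72, 67, 64, 66, 51, 54, 56, 23]
3 [74, 74, 77, 101, 118, 116, 115, -1, 66, 73, 67, 47, 50, 52, 47, 27]
9 [69, 70, 58, 32, 30, -1, -1, -1, 64, 70, 68, 60, 51, 51, 44, 29]
15 [63, 63, 61, 31, 28, 30, 22, 23, 68, 69, 68, 48, 44, 44, 48, 30]
21 [65, 35, 36, 25, 27, 22, 27, 21, 31, 33, 45, 37, 42, 43, 36, 24]
27 [56, 35, 41, 28, 27, 24, 29, 28, 26, 37, 43, 29, 51, 41, 35, 26]
33 [49, 55, 48, 29, 23, 26, 30, 25, 18, 42, 42, 43, 47, 52, 34, 25]
39 [47, 46, 20, 26, 27, 26, 29, 26, 27, 53, 46, 53, 48, 52, 49, 29]
```

Request:
{"api": "apply_moves", "payload": {
  "increments": [
    {"xyz": [0,0.002,0.1],"dr": [-0.002,0.001,0.002],"fingers": 0.36},
    {"xyz": [0.003,0.002,0.2],"dr": [-0.002,0.001,0.002],"fingers": 0.36},
    {"xyz": [0.003,0.002,0.27],"dr": [-0.002,0.001,0.002],"fingers": 0.25},
    {"xyz": [0.003,0.002,0.27],"dr": [-0.002,0.001,0.002],"fingers": 0.22},
    {"xyz": [0.003,0.002,0.27],"dr": [-0.002,0.001,0.002],"fingers": 0.2},
    {"xyz": [0.003,0.002,0.27],"dr": [-0.002,0.001,0.002],"fingers": 0.2}
  ]
}}

```text
clock: 2.87
tool_pos: [0.5609, 0.1139, 0.0979]
eef_rot: [0.001, 0.797, 0.604, 0.002]
ft_force: [0.3, 0.1, 0.0]
finger_gap: 0.203
```

```bash
python3 - <<'E'
from h import *
st()
E
```

```text
t 2.87 tcp [0.5609 0.1139 0.0979] winder [0.003  0.1155 0.0979] yaw 74.27 toolz [ 0.004 -0.    -1.   ] F [0.34 0.07 0.03] M [0.01 0.01 0.06] gap 0.203
Fwinder [0.31 0.16 0.03]
```

Request:
{"api": "apply_moves", "payload": {
  "increments": [
    {"xyz": [0,0.006,0],"dr": [0,0,0],"fingers": 0.2},
    {"xyz": [0,0.008,0],"dr": [0,0,0],"fingers": 0.2}
  ]
}}

```text
clock: 3.03
tool_pos: [0.5624, 0.1134, 0.099]
eef_rot: [0.001, 0.797, 0.604, 0.002]
ft_force: [-7.3, -0.6, 1.8]
finger_gap: 0.199
```

```bash
python3 - <<'E'
from h import *
st()
E
```

```text
t 3.03 tcp [0.5624 0.1134 0.099 ] winder [0.0046 0.1154 0.099 ] yaw 74.27 toolz [ 0.004 -0.    -1.   ] F [-7.28 -0.62  1.8 ] M [-0.11  1.17  0.05] gap 0.199
Fwinder [-6.85 -2.56  1.8 ]
```

Request:
{"api": "apply_moves", "payload": {
  "increments": [
    {"xyz": [0,-0.01,0],"dr": [0,0,0],"fingers": 0.2},
    {"xyz": [0,-0.019,0],"dr": [0,0,0],"fingers": 0.2},
    {"xyz": [0,-0.021,0],"dr": [0,0,0],"fingers": 0.2}
  ]
}}

```text
clock: 3.28
tool_pos: [0.5585, 0.1146, 0.0996]
eef_rot: [0.002, 0.797, 0.604, 0.002]
ft_force: [0.5, -0.5, 0.3]
finger_gap: 0.201
```

```bash
python3 - <<'E'
from h import *
st()
E
```

```text
t 3.28 tcp [0.5585 0.1146 0.0996] winder [0.0005 0.1155 0.0996] yaw 74.27 toolz [ 0.005  0.    -1.   ] F [ 0.54 -0.47  0.28] M [-0.01 -0.01  0.01] gap 0.201
Fwinder [ 0.64 -0.31  0.28]
```

Request:
{"api": "apply_moves", "payload": {
  "increments": [
    {"xyz": [0,0.007,0.025],"dr": [0,0,0],"fingers": 0.2},
    {"xyz": [0,0.007,0.025],"dr": [0,0,0],"fingers": 0.2},
    {"xyz": [0,0.007,0.025],"dr": [0,0,0],"fingers": 0.16},
    {"xyz": [0,0.007,0.025],"dr": [0,0,0],"fingers": 0.16}
  ]
}}

```text
clock: 3.62
tool_pos: [0.5599, 0.1142, 0.0945]
eef_rot: [0.002, 0.797, 0.604, 0.002]
ft_force: [-0.9, -0.4, 0.5]
finger_gap: 0.161
```

```bash
python3 - <<'E'
from h import *
st()
E
```

```text
t 3.62 tcp [0.5599 0.1142 0.0945] winder [0.002  0.1155 0.0945] yaw 74.26 toolz [ 0.005  0.    -1.   ] F [-0.9  -0.42  0.48] M [ 0.03  0.02 -0.02] gap 0.161
Fwinder [-0.75 -0.65  0.48]
```

Request:
{"api": "apply_moves", "payload": {
  "increments": [
    {"xyz": [0,0,0],"dr": [0,0,0],"fingers": 0.14},
    {"xyz": [0,0,0],"dr": [0,0,0],"fingers": 0.12},
    {"xyz": [0,0,0],"dr": [0,0,0],"fingers": 0.12}
  ]
}}

```text
clock: 3.87
tool_pos: [0.5597, 0.1142, 0.0945]
eef_rot: [0.001, 0.797, 0.604, 0.002]
ft_force: [-3.9, -0.3, 2.4]
finger_gap: 0.128
```

```bash
python3 - <<'E'
from h import *
st()
th=np.arange(0.2,1.81,.2)
# grasp follows: hinge y .150 z .060
import math
s=r.read_state(); w=W2w(s["tool_pos"])[0]
v=np.array([w[1]-.150,w[2]+.002-.060]);R=np.hypot(*v);a0=np.arctan2(v[1],v[0]);print(R,np.degrees(a0))
T=[[w[0],.150+R*np.cos(a0-t),.058+R*np.sin(a0-t)] for t in th]
inc(w2W(T),WP[2]+np.pi/2)
E
```

```text
t 3.87 tcp [0.5597 0.1142 0.0945] winder [0.0018 0.1154 0.0945] yaw 74.27 toolz [ 0.005  0.    -1.   ] F [-3.87 -0.32  2.38] M [0.07 0.7  0.01] gap 0.128
Fwinder [-3.64 -1.35  2.38]
0.05029860177264112 133.43916016854325
[0.0398, 0.0, -0.0307] [0.0043, -0.0012, -0.0025]
[0.0848, 0.0, -0.0528] [0.0043, -0.0012, -0.0025]
[0.1334, -0.0001, -0.0656] [0.0043, -0.0012, -0.0025]
[0.1835, -0.0002, -0.0684] [0.0043, -0.0012, -0.0025]
[0.2332, -0.0003, -0.0613] [0.0043, -0.0012, -0.0025]
[0.2805, -0.0005, -0.0444] [0.0043, -0.0012, -0.0025]
[0.3235, -0.0008, -0.0184] [0.0043, -0.0012, -0.0025]
[0.3605, -0.001, 0.0155] [0.0043, -0.0012, -0.0025]
[0.39, -0.0013, 0.0562] [0.0043, -0.0012, -0.0025]
```

Request:
{"api": "apply_moves", "payload": {
  "increments": [
    {"xyz": [0.02,-0.001,-0.0165],"dr": [0,0,0],"fingers": 0.1},
    {"xyz": [0.04,-0.001,-0.031],"dr": [0,0,0],"fingers": 0.1},
    {"xyz": [0.062,-0.001,-0.043],"dr": [0,0,0],"fingers": 0.1},
    {"xyz": [0.085,-0.001,-0.053],"dr": [0,0,0],"fingers": 0.1},
    {"xyz": [0.109,-0.001,-0.06],"dr": [0,0,0],"fingers": 0.1},
    {"xyz": [0.133,-0.001,-0.0656],"dr": [0,0,0],"fingers": 0.1}
  ]
}}

```text
clock: 4.37
tool_pos: [0.5664, 0.1389, 0.1072]
eef_rot: [0.002, 0.797, 0.604, 0.001]
ft_force: [-2.5, -10.7, -4.1]
finger_gap: 0.128
```

```bash
cat >> h.py <<'E'
def arc(ths,R=.0503,a0=np.radians(133.44),x=.0017):
    T=[[x,.150+R*np.cos(a0-t),.058+R*np.sin(a0-t)] for t in ths]
    inc(w2W(T),WP[2]+np.pi/2)
E
python3 - <<'E'
from h import *
st(); arc(np.arange(.7,1.75,.1))
p,d=r.camera("side");n="side"
q=proj(n,w2W([0,.115,.1]))[0].astype(int);c=p[q[1]-50:q[1]+50,q[0]-60:q[0]+60,::-1];cv2.imwrite(f"pics/{n}2.png",cv2.resize(c,None,fx=6,fy=6,interpolation=cv2.INTER_CUBIC))
E
```

```text
t 4.37 tcp [0.5664 0.1389 0.1072] winder [0.0015 0.141  0.1072] yaw 74.25 toolz [ 0.003 -0.002 -1.   ] F [ -2.47 -10.68  -4.14] M [-2.01  0.63 -0.07] gap 0.128
Fwinder [  0.49 -10.95  -4.14]
[0.0303, 0.0008, -0.0052] [0.0036, 0.0013, -0.0027]
[0.0555, 0.0007, -0.0054] [0.0036, 0.0013, -0.0027]
[0.0805, 0.0006, -0.0032] [0.0036, 0.0013, -0.0027]
[0.1052, 0.0006, 0.0016] [0.0036, 0.0013, -0.0027]
[0.1293, 0.0005, 0.0088] [0.0036, 0.0013, -0.0027]
[0.1525, 0.0004, 0.0183] [0.0036, 0.0013, -0.0027]
[0.1747, 0.0002, 0.0302] [0.0036, 0.0013, -0.0027]
[0.1956, 0.0001, 0.0442] [0.0036, 0.0013, -0.0027]
[0.215, 0.0, 0.0602] [0.0036, 0.0013, -0.0027]
[0.2326, -0.0001, 0.0781] [0.0036, 0.0013, -0.0027]
[0.2485, -0.0002, 0.0976] [0.0036, 0.0013, -0.0027]
```

View pics/side2.png

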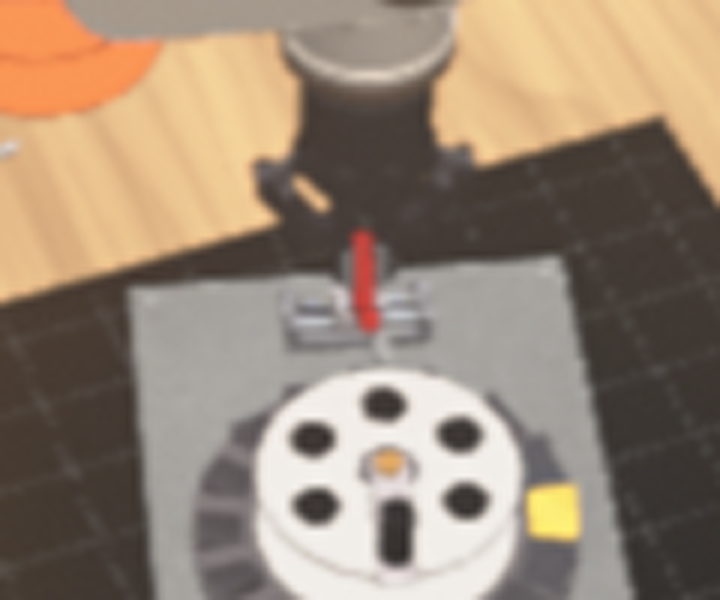

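The pawl (red, now at (366,280)) is rising, and its grey blade shows at (385,345), offset to +x. I'll carry on along the arc.

Request:
{"api": "apply_moves", "payload": {
  "increments": [
    {"xyz": [0.03,0.001,-0.006],"dr": [0,0,0],"fingers": 0.1},
    {"xyz": [0.055,0.001,-0.006],"dr": [0,0,0],"fingers": 0.1},
    {"xyz": [0.08,0.001,-0.0035],"dr": [0,0,0],"fingers": 0.1},
    {"xyz": [0.105,0.001,0.0015],"dr": [0,0,0],"fingers": 0.1},
    {"xyz": [0.13,0.001,0.009],"dr": [0,0,0],"fingers": 0.1},
    {"xyz": [0.153,0.001,0.018],"dr": [0,0,0],"fingers": 0.1},
    {"xyz": [0.175,0,0.03],"dr": [0,0,0],"fingers": 0.1},
    {"xyz": [0.195,0,0.044],"dr": [0,0,0],"fingers": 0.1}
  ]
}}

```text
clock: 5.08
tool_pos: [0.5775, 0.1768, 0.0992]
eef_rot: [0.002, 0.797, 0.604, 0.001]
ft_force: [-5.0, -5.8, 10.4]
finger_gap: 0.134
```

```bash
python3 - <<'E'
from h import *
st(); arc(np.arange(1.4,1.85,.1))
E
```

```text
t 5.08 tcp [0.5775 0.1768 0.0992] winder [0.002  0.1805 0.0992] yaw 74.25 toolz [ 0.004 -0.003 -1.   ] F [-5.04 -5.8  10.35] M [-1.34  0.97 -0.02] gap 0.134
Fwinder [-3.3  -6.95 10.35]
[-0.002, -0.0017, 0.0045] [0.0047, 0.0016, -0.0027]
[0.0174, -0.0018, 0.0205] [0.0047, 0.0016, -0.0027]
[0.0351, -0.002, 0.0384] [0.0047, 0.0016, -0.0027]
[0.0509, -0.0021, 0.0579] [0.0047, 0.0016, -0.0027]
[0.0647, -0.0022, 0.079] [0.0047, 0.0016, -0.0027]
```

Request:
{"api": "apply_moves", "payload": {
  "increments": [
    {"xyz": [0.008,-0.002,0.011],"dr": [0,0,0],"fingers": 0.1},
    {"xyz": [0.0175,-0.002,0.02],"dr": [0,0,0],"fingers": 0.1},
    {"xyz": [0.027,-0.002,0.029],"dr": [0,0,0],"fingers": 0.1},
    {"xyz": [0.035,-0.002,0.038],"dr": [0,0,0],"fingers": 0.1},
    {"xyz": [0.043,-0.002,0.048],"dr": [0,0,0],"fingers": 0.1},
    {"xyz": [0.051,-0.002,0.058],"dr": [0,0,0],"fingers": 0.1},
    {"xyz": [0.056,-0.002,0.065],"dr": [0,0,0],"fingers": 0.1}
  ]
}}

```text
clock: 5.67
tool_pos: [0.5807, 0.188, 0.0872]
eef_rot: [0.003, 0.797, 0.604, 0.002]
ft_force: [-4.3, 0.6, 14.4]
finger_gap: 0.128
```

```bash
python3 - <<'E'
from h import *
st()
p,d=r.camera("side");n="side"
q=proj(n,w2W([0,.115,.1]))[0].astype(int);c=p[q[1]-50:q[1]+50,q[0]-60:q[0]+60,::-1];cv2.imwrite(f"pics/{n}3.png",cv2.resize(c,None,fx=6,fy=6,interpolation=cv2.INTER_CUBIC))
E
```

```text
t 5.67 tcp [0.5807 0.188  0.0872] winder [0.0022 0.1922 0.0872] yaw 74.26 toolz [ 0.006 -0.003 -1.   ] F [-4.27  0.58 14.42] M [-0.45  0.94 -0.13] gap 0.128
Fwinder [-4.27 -0.59 14.42]
```

View pics/side3.png

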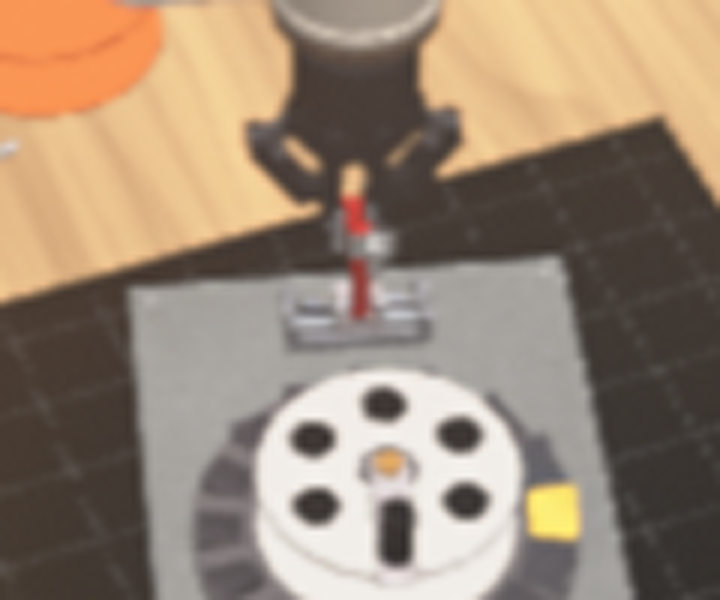

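The pawl arm is now past upright, red at (360,230–310), with the blade at (378,242). Next I release it.

Request:
{"api": "apply_moves", "payload": {
  "increments": [
    {"xyz": [0,-0.002,0],"dr": [0,0,0],"fingers": 0.2},
    {"xyz": [0,-0.002,0],"dr": [0,0,0],"fingers": 0.3},
    {"xyz": [0,-0.002,0],"dr": [0,0,0],"fingers": 0.34},
    {"xyz": [0,-0.002,-0.08],"dr": [0,0,0],"fingers": 0.34},
    {"xyz": [0,-0.002,-0.2],"dr": [0,0,0],"fingers": 0.34},
    {"xyz": [0,-0.002,-0.38],"dr": [0,0,0],"fingers": 0.34},
    {"xyz": [-0.2,-0.002,-0.45],"dr": [0,0,0],"fingers": 0.34},
    {"xyz": [-0.4,-0.002,-0.45],"dr": [0,0,0],"fingers": 0.34}
  ]
}}

```text
clock: 6.38
tool_pos: [0.5591, 0.112, 0.1806]
eef_rot: [0.004, 0.796, 0.605, 0.004]
ft_force: [0.8, -1.0, -0.2]
finger_gap: 0.336
```

```bash
python3 - <<'E'
from h import *
st()
p,d=r.camera("side");n="side"
q=proj(n,w2W([0,.115,.1]))[0].astype(int);c=p[q[1]-50:q[1]+50,q[0]-60:q[0]+60,::-1];cv2.imwrite(f"pics/{n}4.png",cv2.resize(c,None,fx=6,fy=6,interpolation=cv2.INTER_CUBIC))
# knob world now
print(w2W([[-.0055,-.0606,.112]]))
inc(w2W([[-.0055,-.0606,.2]]),WP[2]+np.radians(-95.2+180))
E
```

```text
t 6.38 tcp [0.5591 0.112  0.1806] winder [0.0018 0.1131 0.1806] yaw 74.44 toolz [ 0.011 -0.002 -1.   ] F [ 0.77 -0.98 -0.25] M [-0.03 -0.01 -0.05] gap 0.336
Fwinder [ 1.   -0.74 -0.25]
[[ 0.5054215  -0.05339445  0.112     ]]
[-0.8349, -0.0318, -0.1037] [0.0089, 0.0021, 0.084]
```

View pics/side4.png

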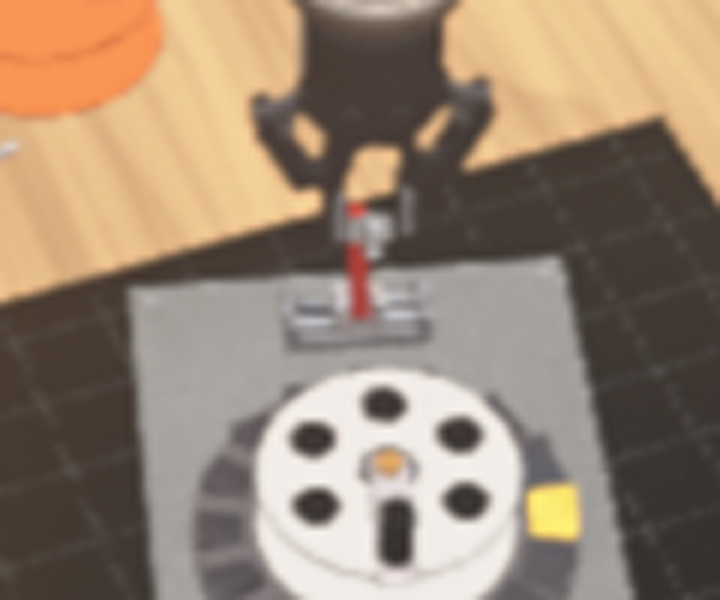

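Request:
{"api": "apply_moves", "payload": {
  "increments": [
    {"xyz": [-0.18,-0.01,-0.1],"dr": [0,0,0.02],"fingers": 0.4},
    {"xyz": [-0.36,-0.01,-0.1],"dr": [0,0,0.04],"fingers": 0.4},
    {"xyz": [-0.54,-0.02,-0.1],"dr": [0,0,0.06],"fingers": 0.4},
    {"xyz": [-0.7,-0.03,-0.1],"dr": [0.009,0.002,0.084],"fingers": 0.4},
    {"xyz": [-0.835,-0.032,-0.1],"dr": [0.009,0.002,0.084],"fingers": 0.4},
    {"xyz": [-0.835,-0.032,-0.1],"dr": [0.009,0.002,0.084],"fingers": 0.4},
    {"xyz": [-0.835,-0.032,-0.1],"dr": [0.009,0.002,0.084],"fingers": 0.4}
  ]
}}

```text
clock: 7.02
tool_pos: [0.5051, -0.0545, 0.1992]
eef_rot: [0.0, 0.824, 0.567, -0.0]
ft_force: [-0.2, 0.3, 0.6]
finger_gap: 0.4
```

```bash
python3 - <<'E'
from h import *
st()
for n in ["side","top"]:
    p,d=r.camera(n);np.savez(f"{n}5.npz",p=p,d=d)
    q=proj(n,w2W([0,.06,.1]))[0].astype(int);c=p[q[1]-50:q[1]+50,q[0]-60:q[0]+60,::-1];cv2.imwrite(f"pics/{n}5.png",cv2.resize(c,None,fx=6,fy=6,interpolation=cv2.INTER_CUBIC));print(q)
inc(w2W([[-.0055,-.0606,.2]]),WP[2]+np.radians(-95.2+180))
E
```

```text
t 7.02 tcp [ 0.5051 -0.0545  0.1992] winder [-0.0055 -0.0618  0.1992] yaw 69.06 toolz [-0. -0. -1.] F [-0.18  0.34  0.61] M [-0.03  0.   -0.08] gap 0.4
Fwinder [-0.27  0.28  0.61]
[324 182]
[292 183]
[-0.0019, 0.0002, -0.004] [-0.0001, -0.0001, -0.0002]
```

View pics/side5.png

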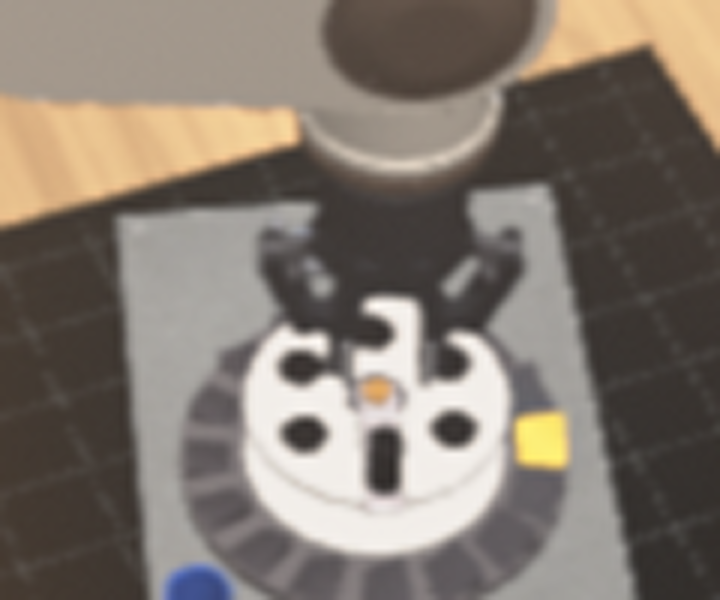

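View pics/top5.png

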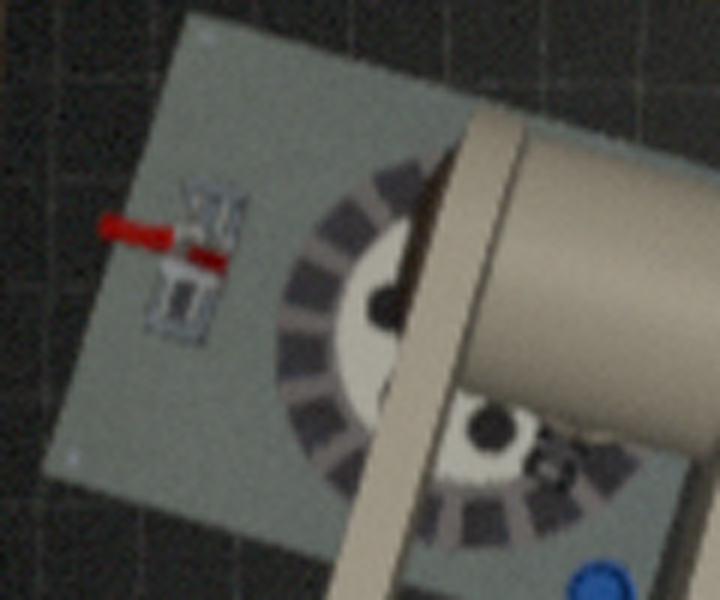

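```bash
python3 - <<'E'
from h import *
p=np.load("top5.npz")["p"]; d=np.load("top5.npz")["d"]
c=p[166:192,246:272,::-1];cv2.imwrite("pics/t5z.png",cv2.resize(c,None,fx=22,fy=22,interpolation=cv2.INTER_NEAREST))
for z in(.115,): 
  for x in(-6,0,6,12): print(x,proj("top",w2W([[x/1e3,.143,z],[x/1e3,.158,z]])).round(1).tolist())
print(np.round(d[170:186,255:268],3))
p=np.load("side5.npz")["p"]
c=np.load("side3.npz")["p"] if 0 else p
E
```

```text
-6 [[266.1, 176.7], [261.5, 175.4]]
0 [[266.7, 174.9], [262.1, 173.5]]
6 [[267.2, 173.1], [262.6, 171.7]]
12 [[267.8, 171.2], [263.2, 169.9]]
[[1.466 1.466 1.464 1.443 1.441 1.442 1.44  1.44  1.437 1.435 1.436 1.527
  1.531]
 [1.47  0.    1.468 1.447 1.445 1.443 1.447 1.439 1.439 1.435 1.442 1.442
  1.446]
 [1.468 1.469 1.437 1.438 1.441 1.44  1.441 1.449 1.447 1.438 1.428 1.439
  1.446]
 [1.464 1.463 1.443 1.444 1.439 1.445 1.445 1.447 1.457 1.465 1.455 1.444
  1.444]
 [1.538 1.533 1.48  1.468 1.459 1.441 1.44  1.446 1.46  1.468 1.479 1.483
  1.486]
 [1.537 1.538 1.541 1.538 1.514 1.507 1.473 1.45  1.464 1.47  1.474 1.481
  1.487]
 [1.542 1.534 1.541 1.538 1.514 1.512 1.514 1.508 1.487 1.473 1.484 1.484
  1.49 ]
 [1.538 1.541 1.535 1.538 1.514 1.503 1.505 1.509 1.515 1.513 1.496 1.488
  1.491]
 [1.536 1.538 1.535 1.526 1.513 1.52  1.517 1.51  1.494 1.499 1.502 1.492
  1.499]
 [1.541 1.537 1.535 1.53  1.521 1.513 1.52  1.513 1.503 1.496 1.496 1.491
  1.496]
 [1.537 1.538 1.536 1.532 1.519 1.518 1.525 1.523 1.515 1.519 1.499 1.495
  1.496]
 [1.534 1.533 1.535 1.527 1.518 1.522 1.524 0.    1.513 1.517 1.52  1.528
  1.525]
 [1.533 1.534 1.523 1.522 1.52  1.516 1.523 1.515 1.514 1.523 1.522 1.523
  1.523]
 [1.536 1.534 1.523 1.52  1.514 1.525 1.523 1.506 1.519 1.519 1.526 1.525
  1.532]
 [1.54  1.535 1.531 1.509 1.517 1.523 1.514 1.508 1.516 1.513 1.528 1.526
  1.531]
 [1.536 1.507 1.512 1.507 1.519 1.518 1.513 1.516 1.515 1.516 1.53  1.519
  1.541]]
```

View pics/t5z.png

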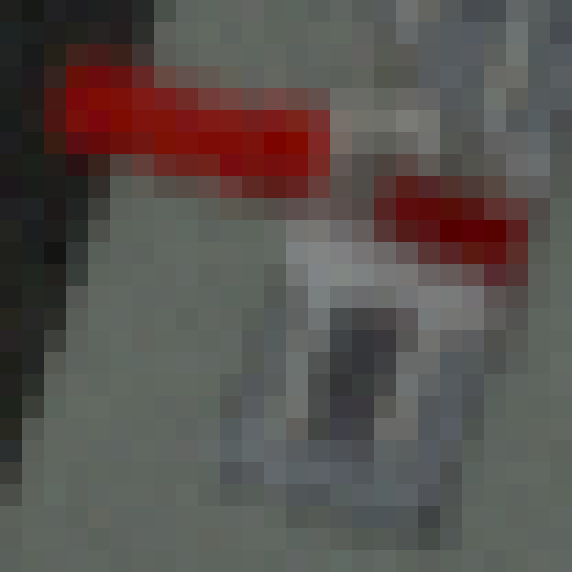

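```bash
python3 - <<'E'
from h import *
d=np.load("top5.npz")["d"];c=C["top"];P=np.load("top5.npz")["p"]
print(np.round(d[164:176,255:270],3)*1000//1)
ys,xs=np.mgrid[160:182,246:272];R=np.array(c["R"])
uv=np.c_[xs.ravel(),ys.ravel()];dd=d[ys,xs].ravel()
s=(uv-[c["cx"],c["cy"]])/[c["fx"],c["fy"]]; s=s/(1+c["k1"]*(s**2).sum(1,keepdims=True))
w=W2w((np.c_[s*dd[:,None],dd]-c["t"])@R)*1000
k=(w[:,2]>85)&(dd>0)
rgb=P[ys,xs].reshape(-1,3).astype(int);red=(rgb[:,0]-rgb[:,1:].max(1))>30
for i in np.nonzero(k)[0]: print(uv[i],np.round(w[i]).astype(int),"R" if red[i] else rgb[i])
E
```

```text
[[1545. 1541. 1540. 1541. 1540. 1541. 1540. 1539. 1516. 1525. 1518. 1515.
  1522. 1515. 1515.]
 [1542. 1548. 1536. 1540. 1541. 1539. 1539. 1544. 1535. 1525. 1513. 1526.
  1534. 1522. 1516.]
 [1541. 1544. 1545. 1544. 1538. 1544. 1544. 1529. 1530. 1529. 1524. 1527.
  1527. 1528. 1524.]
 [1543. 1544. 1542. 1537. 1536. 1542. 1539. 1439. 1444. 1452. 1526. 1538.
  1536. 1532. 1524.]
 [1538. 1541. 1539. 1545. 1540. 1537. 1544. 1443. 1446. 1458. 1530. 1541.
  1532. 1518. 1524.]
 [1542. 1543. 1540. 1539. 1541. 1544. 1537. 1443. 1448. 1452. 1532. 1529.
  1529. 1520. 1520.]
 [1466. 1466. 1464. 1443. 1441. 1442. 1440. 1440. 1437. 1435. 1436. 1527.
  1531. 1523. 1527.]
 [1470.    0. 1468. 1447. 1445. 1443. 1447. 1439. 1439. 1435. 1442. 1442.
  1446. 1494. 1530.]
 [1468. 1469. 1437. 1438. 1441. 1440. 1441. 1449. 1447. 1438. 1428. 1439.
  1446. 1453. 1503.]
 [1464. 1463. 1443. 1444. 1439. 1445. 1445. 1447. 1457. 1465. 1455. 1444.
  1444. 1456. 1498.]
 [1538. 1533. 1480. 1468. 1459. 1441. 1440. 1446. 1460. 1468. 1479. 1483.
  1486. 1498. 1517.]
 [1537. 1538. 1541. 1538. 1514. 1507. 1473. 1450. 1464.
[... 2092 characters left out ...]
173] [ -2 167 123] R
[260 173] [  0 164 116] R
[261 173] [  1 162 116] [97 87 84]
[262 173] [  2 159 114] [81 77 74]
[263 173] [  3 157 104] [77 68 63]
[264 173] [  5 155  97] [90 73 69]
[265 173] [  5 151 107] [95 90 86]
[266 173] [  5 146 118] [75 73 70]
[267 173] [  6 143 117] [82 83 77]
[268 173] [  8 142 106] [90 88 85]
[258 174] [ -3 173  93] R
[259 174] [ -3 169 103] R
[260 174] [ -4 163 120] R
[261 174] [ -3 160 122] [88 78 74]
[262 174] [ -2 158 116] [80 76 71]
[263 174] [  1 157 102] R
[264 174] [  2 155  94] R
[261 175] [ -3 164  88] [91 80 78]
[262 175] [ -4 157 111] [82 73 70]
[263 175] [ -2 156  98] R
[264 175] [ -1 154  91] R
[265 175] [  1 152  88] R
[264 176] [ -3 154  88] R
```

Request:
{"api": "apply_moves", "payload": {
  "increments": [
    {"xyz": [0,0,0.15],"dr": [0,0,0],"fingers": 0.4},
    {"xyz": [0,0,0.3],"dr": [0,0,0],"fingers": 0.4},
    {"xyz": [0,0,0.38],"dr": [0,0,0],"fingers": 0.4},
    {"xyz": [0,0,0.43],"dr": [0,0,0],"fingers": 0.4},
    {"xyz": [0,0,0.43],"dr": [0,0,0],"fingers": 0.32},
    {"xyz": [0,0,0.43],"dr": [0,0,0],"fingers": 0.3},
    {"xyz": [0,0,0.43],"dr": [0,0,0],"fingers": 0.3}
  ]
}}

```text
clock: 7.7
tool_pos: [0.5062, -0.0528, 0.1145]
eef_rot: [0.001, 0.823, 0.568, 0.001]
ft_force: [0.4, -0.1, 0.6]
finger_gap: 0.303
```

```bash
python3 - <<'E'
from h import *
st()
for n in ["side"]:
    p,d=r.camera(n);np.savez(f"{n}6.npz",p=p,d=d)
    q=proj(n,w2W([0,.0,.1]))[0].astype(int);c=p[q[1]-50:q[1]+50,q[0]-60:q[0]+60,::-1];cv2.imwrite(f"pics/{n}6.png",cv2.resize(c,None,fx=6,fy=6,interpolation=cv2.INTER_CUBIC));print(q)
E
```

```text
t 7.7 tcp [ 0.5062 -0.0528  0.1145] winder [-0.0049 -0.0598  0.1145] yaw 69.24 toolz [ 0.001 -0.    -1.   ] F [ 0.36 -0.05  0.59] M [-0.    0.08  0.01] gap 0.303
Fwinder [0.36 0.05 0.59]
[326 196]
```

View pics/side6.png

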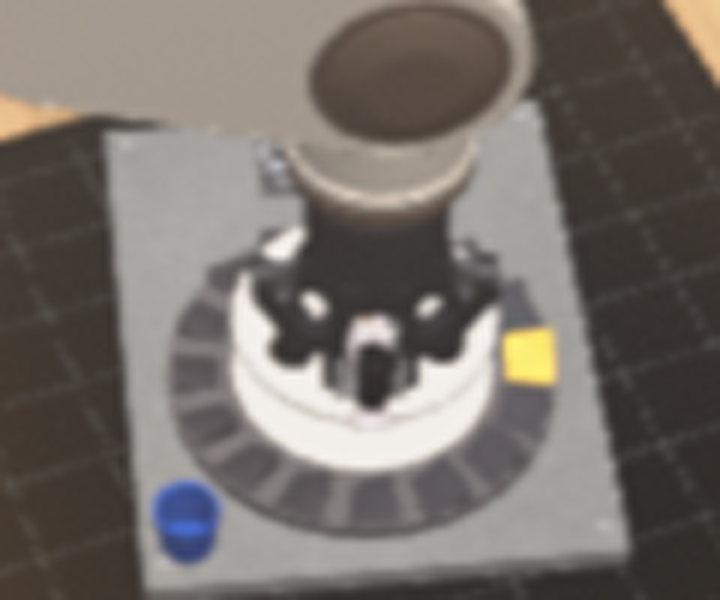

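```bash
cat >> h.py <<'E'
def circ(phis,R=.062,z=.1135):
    ph=np.radians(phis)
    inc(w2W(np.c_[R*np.cos(ph),R*np.sin(ph),np.full(len(ph),z)]),WP[2]+ph+np.pi)
E
python3 - <<'E'
from h import *
circ(np.array([-93,-89,-84,-79,-74,-69,-64,-60.]))
E
```

```text
[-0.0091, 0.009, 0.0051] [0.0016, -0.0003, -0.0365]
[-0.0075, 0.0306, 0.0051] [0.0016, -0.0002, -0.1032]
[-0.0035, 0.0573, 0.0051] [0.0016, -0.0002, -0.1865]
[0.0029, 0.0836, 0.0052] [0.0016, -0.0001, -0.2698]
[0.0116, 0.1092, 0.0052] [0.0016, -0.0, -0.3532]
[0.0225, 0.134, 0.0053] [0.0016, 0.0001, -0.4365]
[0.0355, 0.1577, 0.0053] [0.0016, 0.0001, -0.5198]
[0.0473, 0.1758, 0.0054] [0.0016, 0.0002, -0.5865]
```

Request:
{"api": "apply_moves", "payload": {
  "increments": [
    {"xyz": [-0.009,0.009,0.005],"dr": [0.0016,0,-0.037],"fingers": 0.3},
    {"xyz": [-0.0075,0.031,0.005],"dr": [0.0016,0,-0.103],"fingers": 0.3},
    {"xyz": [-0.0035,0.057,0.005],"dr": [0.0016,0,-0.187],"fingers": 0.3},
    {"xyz": [0.003,0.084,0.005],"dr": [0.0016,0,-0.27],"fingers": 0.3},
    {"xyz": [0.0115,0.109,0.005],"dr": [0.0016,0,-0.353],"fingers": 0.3},
    {"xyz": [0.0225,0.134,0.005],"dr": [0.0016,0,-0.437],"fingers": 0.3},
    {"xyz": [0.0355,0.158,0.005],"dr": [0.0016,0,-0.52],"fingers": 0.3},
    {"xyz": [0.047,0.176,0.005],"dr": [0.0016,0,-0.587],"fingers": 0.3}
  ]
}}

```text
clock: 8.42
tool_pos: [0.5428, -0.0568, 0.1147]
eef_rot: [0.0, 0.611, 0.792, -0.0]
ft_force: [-5.1, -0.6, 2.4]
finger_gap: 0.299
```

```bash
python3 - <<'E'
from h import *
st();w=W2w(r.read_state()["tool_pos"])[0];print(np.hypot(w[0],w[1]),np.degrees(np.arctan2(w[1],w[0])))
circ(np.array([-56,-51,-46,-41,-36,-31,-26,-22.]))
E
```

```text
t 8.42 tcp [ 0.5428 -0.0568  0.1147] winder [ 0.0314 -0.0538  0.1147] yaw 104.71 toolz [ 0.    -0.001 -1.   ] F [-5.06 -0.56  2.43] M [-0.13  0.82  0.01] gap 0.299
Fwinder [-4.72 -1.9   2.43]
0.0622960665022627 -59.73849274924117
[0.0021, 0.0202, 0.0059] [0.0002, 0.0008, -0.0618]
[0.0051, 0.0471, 0.0059] [0.0002, 0.0008, -0.1451]
[0.0103, 0.0736, 0.0059] [0.0002, 0.0008, -0.2284]
[0.0179, 0.0996, 0.0059] [0.0001, 0.0008, -0.3118]
[0.0276, 0.1248, 0.0059] [0.0001, 0.0008, -0.3951]
[0.0396, 0.1491, 0.0059] [0.0001, 0.0008, -0.4784]
[0.0536, 0.1722, 0.0059] [0.0, 0.0008, -0.5618]
[0.0662, 0.1898, 0.0059] [-0.0, 0.0008, -0.6284]
```

Request:
{"api": "apply_moves", "payload": {
  "increments": [
    {"xyz": [0.002,0.02,0.005],"dr": [0,0,-0.062],"fingers": 0.3},
    {"xyz": [0.005,0.047,0.005],"dr": [0,0,-0.145],"fingers": 0.3},
    {"xyz": [0.0103,0.0735,0.005],"dr": [0,0,-0.228],"fingers": 0.3},
    {"xyz": [0.018,0.0995,0.005],"dr": [0,0,-0.312],"fingers": 0.3},
    {"xyz": [0.0275,0.125,0.005],"dr": [0,0,-0.395],"fingers": 0.3},
    {"xyz": [0.0395,0.149,0.005],"dr": [0,0,-0.478],"fingers": 0.3},
    {"xyz": [0.0535,0.172,0.005],"dr": [0,0,-0.562],"fingers": 0.3},
    {"xyz": [0.0535,0.172,0.005],"dr": [0,0,-0.562],"fingers": 0.3}
  ]
}}

```text
clock: 9.08
tool_pos: [0.5741, -0.0374, 0.1147]
eef_rot: [0.001, 0.353, 0.936, -0.0]
ft_force: [-0.1, -0.2, -0.2]
finger_gap: 0.298
```

```bash
python3 - <<'E'
from h import *
st();w=W2w(r.read_state()["tool_pos"])[0];print(np.hypot(w[0],w[1]),np.degrees(np.arctan2(w[1],w[0])))
circ(np.array([-24,-22,-20,-18.]))
for n in ["side","top"]:
    p,d=r.camera(n);np.savez(f"{n}7.npz",p=p,d=d)
    q=proj(n,w2W([0,.06,.1]))[0].astype(int);c=p[q[1]-50:q[1]+50,q[0]-60:q[0]+60,::-1];cv2.imwrite(f"pics/{n}7.png",cv2.resize(c,None,fx=6,fy=6,interpolation=cv2.INTER_CUBIC));print(q)
E
```

```text
t 9.08 tcp [ 0.5741 -0.0374  0.1147] winder [ 0.0563 -0.0268  0.1147] yaw 138.72 toolz [ 0.002 -0.001 -1.   ] F [-0.09 -0.22 -0.18] M [-0.02  0.07  0.06] gap 0.298
Fwinder [-0.03 -0.24 -0.18]
0.062355129384094106 -25.419106789608843
[0.0019, 0.0077, 0.006] [0.0003, 0.0019, -0.0283]
[0.0024, 0.0185, 0.006] [0.0003, 0.002, -0.0616]
[0.0033, 0.0293, 0.006] [0.0002, 0.002, -0.095]
[0.0046, 0.04, 0.006] [0.0002, 0.002, -0.1283]
[324 182]
[292 183]
```

View pics/side7.png

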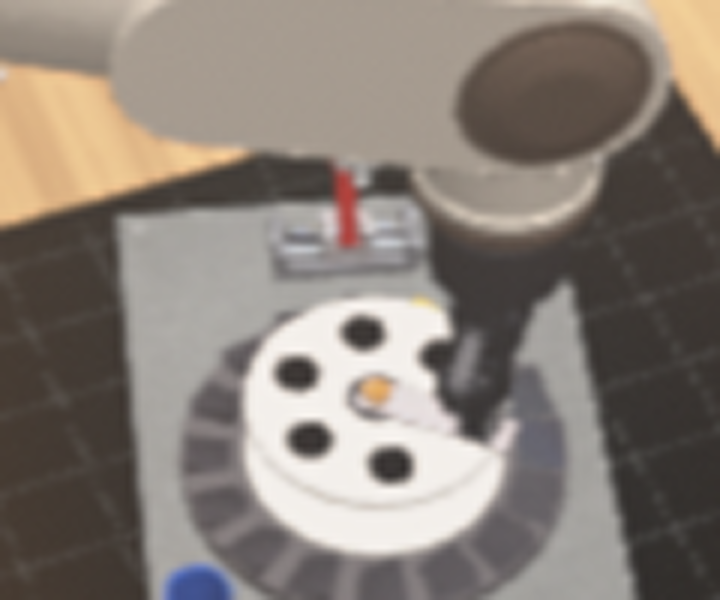

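View pics/top7.png

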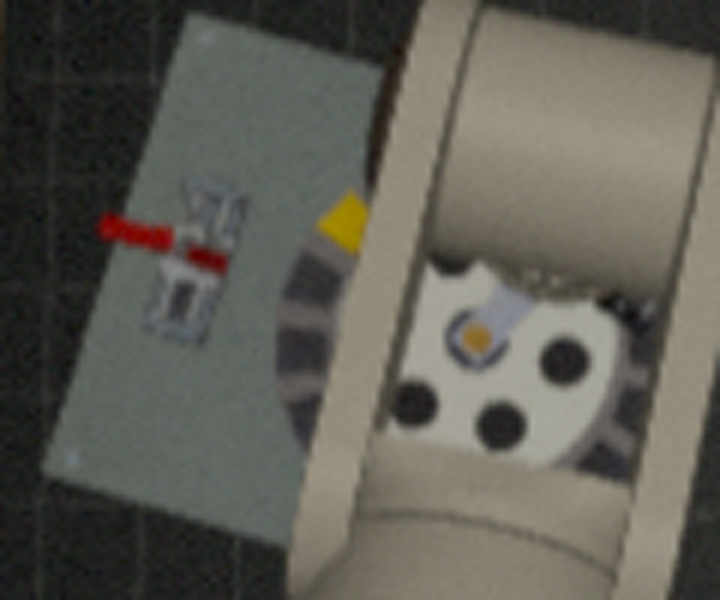

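```bash
python3 - <<'E'
from h import *
P=np.load("top7.npz")["p"].astype(int);
m=(P[...,0]>110)&(P[...,2]<P[...,0]*.45)&(P[...,1]>70);m[:150]=0;m[200:]=0;m[:,:270]=0;m[:,310:]=0
ys,xs=np.nonzero(m);
w=W2w(unp("top",np.c_[xs,ys],.048));a=np.degrees(np.arctan2(w[:,1],w[:,0]));rr=np.hypot(w[:,0],w[:,1])
for i in np.argsort(-a)[:14]: print(xs[i],ys[i],round(a[i],1),round(rr[i]*1e3))
q=np.array([[320,222],[355,252]])/6+[232-.4,133-.4];w=W2w(unp("top",q,.05));print(np.degrees(np.arctan2(w[:,1],w[:,0])),np.hypot(w[:,0],w[:,1]))
P=np.load("top0.npz")["p"].astype(int);
m=(P[...,0]>110)&(P[...,2]<P[...,0]*.45)&(P[...,1]>70);m[:150]=0;m[200:]=0;m[:,:300]=0;m[:,340:]=0
ys,xs=np.nonzero(m);w=W2w(unp("top",np.c_[xs,ys],.048));a=np.degrees(np.arctan2(w[:,1],w[:,0]));rr=np.hypot(w[:,0],w[:,1])
for i in np.argsort(-a)[:10]: print(xs[i],ys[i],round(a[i],1),round(rr[i]*1e3))
E
```

```text
289 174 70.3 88
285 171 70.2 105
288 173 69.9 93
287 172 69.5 97
286 171 69.1 102
290 174 69.0 86
285 170 68.8 107
289 173 68.6 90
288 172 68.3 95
287 171 68.0 99
286 170 67.7 104
291 174 67.6 83
290 173 67.3 88
289 172 67.0 92
[68.40538352 69.12892457] [0.1073835  0.08224221]
310 189 54.2 4
310 188 37.7 7
311 188 10.3 7
311 189 4.0 3
318 160 3.3 101
317 165 2.8 84
318 161 2.8 98
318 162 2.4 95
319 159 2.0 105
318 163 1.8 92
```

```bash
python3 - <<'E'
from h import *
circ(np.array([-23,-21,-19.,-17.5,-16.5]))
E
```

```text
[0.0015, 0.0155, 0.0046] [0.0004, 0.0017, -0.0523]
[0.0023, 0.0263, 0.0046] [0.0003, 0.0017, -0.0857]
[0.0034, 0.037, 0.0046] [0.0003, 0.0017, -0.119]
[0.0045, 0.0451, 0.0047] [0.0003, 0.0017, -0.144]
[0.0054, 0.0504, 0.0047] [0.0003, 0.0017, -0.1607]
```

Request:
{"api": "apply_moves", "payload": {
  "increments": [
    {"xyz": [0.0015,0.0155,0.0046],"dr": [0,0.0015,-0.052],"fingers": 0.3},
    {"xyz": [0.0023,0.0263,0.0046],"dr": [0,0.0015,-0.086],"fingers": 0.3},
    {"xyz": [0.0034,0.037,0.0046],"dr": [0,0.0015,-0.119],"fingers": 0.3},
    {"xyz": [0.0045,0.045,0.0046],"dr": [0,0.0015,-0.144],"fingers": 0.3},
    {"xyz": [0.0054,0.0504,0.0046],"dr": [0,0.0015,-0.161],"fingers": 0.3},
    {"xyz": [0.0054,0.0504,0.0046],"dr": [0,0.0015,-0.161],"fingers": 0.3}
  ]
}}

```text
clock: 9.68
tool_pos: [0.5796, -0.0296, 0.1139]
eef_rot: [0.0, 0.276, 0.961, 0.0]
ft_force: [-2.2, -3.6, 2.5]
finger_gap: 0.301
```

```bash
python3 - <<'E'
from h import *
st();w=W2w(r.read_state()["tool_pos"])[0];print(np.hypot(w[0],w[1]),np.degrees(np.arctan2(w[1],w[0])))
for n in ["top"]:
    p,d=r.camera(n);np.savez(f"{n}8.npz",p=p,d=d)
    q=proj(n,w2W([0,.06,.1]))[0].astype(int);c=p[q[1]-50:q[1]+50,q[0]-60:q[0]+60,::-1];cv2.imwrite(f"pics/{n}8.png",cv2.resize(c,None,fx=6,fy=6,interpolation=cv2.INTER_CUBIC));print(q)
P=p.astype(int)
m=(P[...,0]>110)&(P[...,2]<P[...,0]*.45)&(P[...,1]>70);m[:150]=0;m[200:]=0;m[:,:270]=0;m[:,310:]=0
ys,xs=np.nonzero(m);w=W2w(unp("top",np.c_[xs,ys],.048));a=np.degrees(np.arctan2(w[:,1],w[:,0]));rr=np.hypot(w[:,0],w[:,1])
for i in np.argsort(-a)[:10]: print(xs[i],ys[i],round(a[i],1),round(rr[i]*1e3))
E
```

```text
t 9.68 tcp [ 0.5796 -0.0296  0.1139] winder [ 0.0596 -0.0177  0.1139] yaw 147.91 toolz [ 0.001 -0.    -1.   ] F [-2.16 -3.58  2.46] M [-0.55  0.27 -0.02] gap 0.301
Fwinder [-1.12 -4.03  2.46]
0.062138431843658457 -16.562208748592198
[292 183]
284 176 79.0 99
286 177 78.9 91
283 175 78.3 103
285 176 78.1 96
287 177 78.0 88
282 174 77.6 107
284 175 77.4 100
286 176 77.2 93
283 174 76.7 105
285 175 76.4 97
```

View pics/top8.png

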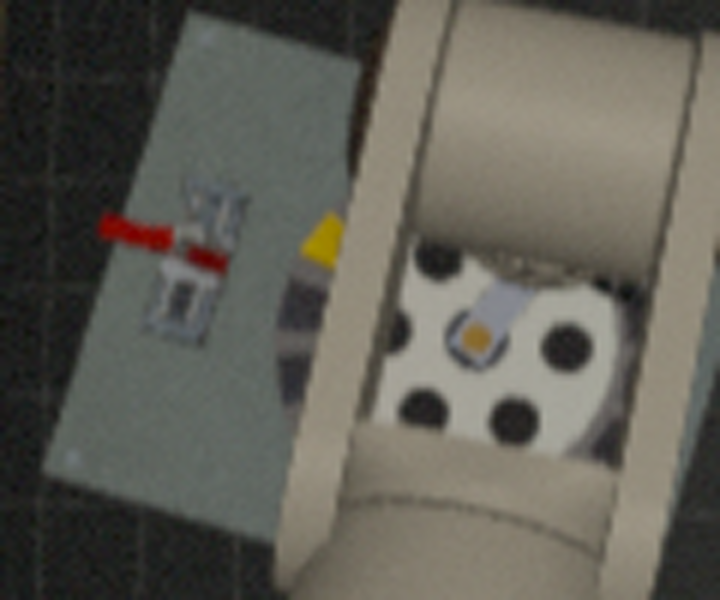

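```bash
python3 - <<'E'
from h import *
inc(w2W([[.0019,.196,.16]]),WP[2]+np.pi/2)
E
```

```text
[0.5805, 0.9422, -0.2312] [0.0007, 0.0003, 1.2241]
```

Request:
{"api": "apply_moves", "payload": {
  "increments": [
    {"xyz": [0,-0.009,0],"dr": [0,0,0],"fingers": 0.3},
    {"xyz": [0,-0.009,0],"dr": [0,0,0],"fingers": 0.34},
    {"xyz": [0,-0.009,-0.05],"dr": [0,0,0],"fingers": 0.36},
    {"xyz": [0,-0.009,-0.2],"dr": [0,0,0],"fingers": 0.36},
    {"xyz": [0,-0.009,-0.35],"dr": [0,0,0.1],"fingers": 0.36},
    {"xyz": [0,-0.009,-0.45],"dr": [0,0,0.21],"fingers": 0.36},
    {"xyz": [0,-0.009,-0.45],"dr": [0,0,0.32],"fingers": 0.36},
    {"xyz": [0,-0.009,-0.45],"dr": [0,0,0.43],"fingers": 0.36}
  ]
}}

```text
clock: 10.4
tool_pos: [0.5791, -0.031, 0.2061]
eef_rot: [0.002, 0.487, 0.873, 0.001]
ft_force: [0.0, 0.2, -0.9]
finger_gap: 0.358
```

```bash
python3 - <<'E'
from h import *
st()
inc(w2W([[.0019,.196,.18]]),WP[2]+np.pi/2)
E
```

```text
t 10.4 tcp [ 0.5791 -0.031   0.2061] winder [ 0.0594 -0.0192  0.2061] yaw 121.71 toolz [ 0.004 -0.    -1.   ] F [ 0.01  0.16 -0.88] M [ 0.05 -0.07 -0.05] gap 0.358
Fwinder [-0.03  0.16 -0.88]
[0.9414, 0.5954, 0.1303] [0.0036, 0.0008, 0.7883]
```

Request:
{"api": "apply_moves", "payload": {
  "increments": [
    {"xyz": [0.12,0.08,0],"dr": [0,0,0.1],"fingers": 0.36},
    {"xyz": [0.24,0.15,0],"dr": [0,0,0.2],"fingers": 0.36},
    {"xyz": [0.36,0.23,0],"dr": [0,0,0.3],"fingers": 0.36},
    {"xyz": [0.48,0.31,0],"dr": [0,0,0.4],"fingers": 0.36},
    {"xyz": [0.6,0.39,0],"dr": [0,0,0.5],"fingers": 0.36},
    {"xyz": [0.72,0.46,0],"dr": [0,0,0.6],"fingers": 0.36},
    {"xyz": [0.84,0.53,0.05],"dr": [0,0,0.7],"fingers": 0.36},
    {"xyz": [0.94,0.595,0.13],"dr": [0.0036,0.0008,0.788],"fingers": 0.36}
  ]
}}

```text
clock: 11.07
tool_pos: [0.5818, 0.1936, 0.1822]
eef_rot: [0.001, 0.798, 0.603, 0.002]
ft_force: [0.5, -0.7, -0.2]
finger_gap: 0.358
```

```bash
python3 - <<'E'
from h import *
st()
inc(w2W([[.0019,.196,.15],[.0019,.196,.081]]),WP[2]+np.pi/2)
p,d=r.camera("top");np.savez("top9.npz",p=p,d=d);n="top"
q=proj(n,w2W([0,.06,.1]))[0].astype(int);c=p[q[1]-50:q[1]+50,q[0]-60:q[0]+60,::-1];cv2.imwrite(f"pics/{n}9.png",cv2.resize(c,None,fx=6,fy=6,interpolation=cv2.INTER_CUBIC));print(q)
P=p.astype(int)
m=(P[...,0]>110)&(P[...,2]<P[...,0]*.45)&(P[...,1]>70);m[:150]=0;m[200:]=0;m[:,:270]=0;m[:,310:]=0
ys,xs=np.nonzero(m);w=W2w(unp("top",np.c_[xs,ys],.048));a=np.degrees(np.arctan2(w[:,1],w[:,0]));rr=np.hypot(w[:,0],w[:,1])
for i in np.argsort(-a)[:6]: print(xs[i],ys[i],round(a[i],1),round(rr[i]*1e3))
E
```

```text
t 11.07 tcp [0.5818 0.1936 0.1822] winder [0.0017 0.1979 0.1822] yaw 74.14 toolz [ 0.003  0.001 -1.   ] F [ 0.48 -0.72 -0.21] M [-0.02 -0.04 -0.04] gap 0.358
Fwinder [ 0.65 -0.57 -0.21]
[-0.0097, 0.0004, 0.1609] [0.0028, -0.0019, -0.0047]
[-0.0104, -0.0006, 0.5059] [0.0028, -0.0019, -0.0047]
[292 183]
284 176 79.0 99
286 177 78.9 91
288 178 78.8 84
283 175 78.3 103
285 176 78.1 96
287 177 78.0 88
```

View pics/top9.png

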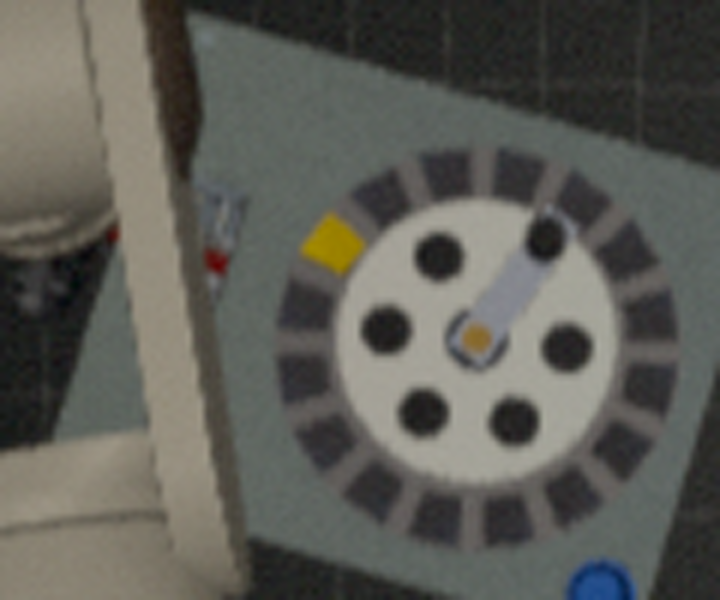

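Request:
{"api": "apply_moves", "payload": {
  "increments": [
    {"xyz": [-0.01,0,0.16],"dr": [0.0028,-0.002,-0.005],"fingers": 0.36},
    {"xyz": [-0.01,0,0.3],"dr": [0.0028,-0.002,-0.005],"fingers": 0.36},
    {"xyz": [-0.01,0,0.42],"dr": [0.0028,-0.002,-0.005],"fingers": 0.36},
    {"xyz": [-0.01,0,0.5],"dr": [0.0028,-0.002,-0.005],"fingers": 0.3},
    {"xyz": [-0.01,0,0.5],"dr": [0.0028,-0.002,-0.005],"fingers": 0.22},
    {"xyz": [-0.01,0,0.5],"dr": [0.0028,-0.002,-0.005],"fingers": 0.17},
    {"xyz": [-0.01,0,0.5],"dr": [0.0028,-0.002,-0.005],"fingers": 0.17}
  ]
}}

```text
clock: 11.7
tool_pos: [0.5806, 0.1948, 0.0793]
eef_rot: [-0.001, 0.798, 0.602, -0.001]
ft_force: [1.5, -1.5, -0.2]
finger_gap: 0.172
```

```bash
python3 - <<'E'
from h import *
st()
inc(w2W([[.0019,.1957,.0795]]),WP[2]+np.pi/2)
p,d=r.camera("side");n="side"
q=proj(n,w2W([0,.115,.1]))[0].astype(int);c=p[q[1]-50:q[1]+50,q[0]-60:q[0]+60,::-1];cv2.imwrite(f"pics/{n}9.png",cv2.resize(c,None,fx=6,fy=6,interpolation=cv2.INTER_CUBIC))
E
```

```text
t 11.7 tcp [0.5806 0.1948 0.0793] winder [0.0002 0.1986 0.0793] yaw 74.03 toolz [-0.004  0.001 -1.   ] F [ 1.54 -1.5  -0.17] M [-0.2  -0.25  0.05] gap 0.172
Fwinder [ 1.89 -1.03 -0.17]
[-0.0146, 0.0086, -0.0009] [-0.0035, 0.0004, -0.0064]
```

View pics/side9.png

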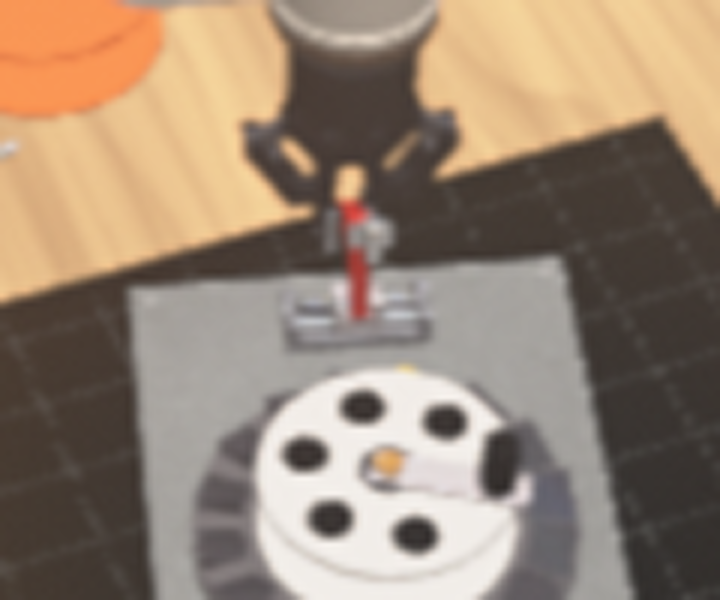

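Request:
{"api": "apply_moves", "payload": {
  "increments": [
    {"xyz": [-0.012,0.0085,0],"dr": [-0.0035,0,-0.006],"fingers": 0.17},
    {"xyz": [-0.012,0.0085,0],"dr": [-0.0035,0,-0.006],"fingers": 0.17},
    {"xyz": [-0.012,0.0085,0],"dr": [-0.0035,0,-0.006],"fingers": 0.15},
    {"xyz": [-0.012,0.0085,0],"dr": [-0.0035,0,-0.006],"fingers": 0.1},
    {"xyz": [-0.012,0.0085,0],"dr": [-0.0035,0,-0.006],"fingers": 0.1},
    {"xyz": [-0.012,0.0085,0],"dr": [-0.0035,0,-0.006],"fingers": 0.1}
  ]
}}

```text
clock: 12.25
tool_pos: [0.5817, 0.1922, 0.0802]
eef_rot: [0.0, 0.797, 0.605, 0.0]
ft_force: [-1.0, 0.4, 5.5]
finger_gap: 0.129
```

```bash
python3 - <<'E'
from h import *
st()
w=W2w(r.read_state()["tool_pos"])[0];print(np.hypot(w[1]-.15,w[2]-.058),133.44-np.degrees(np.arctan2(w[2]-.058,w[1]-.15)))
arc(np.arange(1.7,.95,-.1))
E
```

```text
t 12.25 tcp [0.5817 0.1922 0.0802] winder [0.002  0.1965 0.0802] yaw 74.39 toolz [ 0.001  0.    -1.   ] F [-1.02  0.37  5.53] M [-0.12  0.28 -0.1 ] gap 0.129
Fwinder [-1.09  0.08  5.53]
0.05152272528952887 107.88423082549907
[-0.029, -0.0015, -0.0368] [0.0009, -0.0003, -0.0004]
[-0.0448, -0.0015, -0.0564] [0.0009, -0.0003, -0.0004]
[-0.0625, -0.0014, -0.0743] [0.0009, -0.0003, -0.0004]
[-0.0818, -0.0014, -0.0903] [0.0009, -0.0003, -0.0004]
[-0.1027, -0.0014, -0.1044] [0.0009, -0.0003, -0.0004]
[-0.1248, -0.0014, -0.1163] [0.0009, -0.0003, -0.0004]
[-0.1481, -0.0013, -0.1259] [0.0009, -0.0003, -0.0004]
[-0.1721, -0.0013, -0.1331] [0.0009, -0.0003, -0.0004]
```

Gripped centrally. I'll bring it back over.

Request:
{"api": "apply_moves", "payload": {
  "increments": [
    {"xyz": [-0.013,-0.001,-0.018],"dr": [0,0,0],"fingers": 0.1},
    {"xyz": [-0.029,-0.001,-0.037],"dr": [0,0,0],"fingers": 0.1},
    {"xyz": [-0.045,-0.001,-0.056],"dr": [0,0,0],"fingers": 0.1},
    {"xyz": [-0.0625,-0.001,-0.074],"dr": [0,0,0],"fingers": 0.1},
    {"xyz": [-0.082,-0.001,-0.09],"dr": [0,0,0],"fingers": 0.1},
    {"xyz": [-0.103,-0.001,-0.104],"dr": [0,0,0],"fingers": 0.1},
    {"xyz": [-0.125,-0.001,-0.116],"dr": [0,0,0],"fingers": 0.1},
    {"xyz": [-0.148,-0.001,-0.126],"dr": [0,0,0],"fingers": 0.1}
  ]
}}

```text
clock: 12.92
tool_pos: [0.5733, 0.1643, 0.105]
eef_rot: [-0.0, 0.797, 0.605, 0.001]
ft_force: [2.8, 7.4, -10.3]
finger_gap: 0.125
```

```bash
python3 - <<'E'
from h import *
st()
w=W2w(r.read_state()["tool_pos"])[0];print(np.hypot(w[1]-.15,w[2]-.058),np.radians(133.44)-(np.arctan2(w[2]-.058,w[1]-.15)))
arc(np.arange(1.0,.15,-.1))
E
```

```text
t 12.92 tcp [0.5733 0.1643 0.105 ] winder [0.0014 0.1673 0.105 ] yaw 74.4 toolz [ 0.     0.001 -1.   ] F [  2.85   7.43 -10.28] M [ 1.58 -0.76 -0.11] gap 0.125
Fwinder [  0.75   7.92 -10.28]
0.05014335991586277 1.1113483613073234
[-0.0265, 0.0017, -0.009] [0.0001, -0.0015, -0.0003]
[-0.0511, 0.0017, -0.0138] [0.0001, -0.0015, -0.0003]
[-0.0762, 0.0017, -0.0162] [0.0001, -0.0015, -0.0003]
[-0.1013, 0.0017, -0.016] [0.0001, -0.0015, -0.0003]
[-0.1263, 0.0017, -0.0133] [0.0001, -0.0015, -0.0003]
[-0.1509, 0.0017, -0.0082] [0.0001, -0.0015, -0.0003]
[-0.1749, 0.0017, -0.0006] [0.0001, -0.0015, -0.0003]
[-0.198, 0.0017, 0.0094] [0.0001, -0.0015, -0.0003]
[-0.22, 0.0017, 0.0216] [0.0001, -0.0015, -0.0003]
```

Request:
{"api": "apply_moves", "payload": {
  "increments": [
    {"xyz": [-0.0265,0.001,-0.009],"dr": [0,0,0],"fingers": 0.1},
    {"xyz": [-0.051,0.001,-0.014],"dr": [0,0,0],"fingers": 0.1},
    {"xyz": [-0.076,0.001,-0.016],"dr": [0,0,0],"fingers": 0.1},
    {"xyz": [-0.101,0.001,-0.016],"dr": [0,0,0],"fingers": 0.1},
    {"xyz": [-0.126,0.001,-0.0133],"dr": [0,0,0],"fingers": 0.1},
    {"xyz": [-0.151,0.001,-0.008],"dr": [0,0,0],"fingers": 0.1},
    {"xyz": [-0.175,0.001,-0.0005],"dr": [0,0,0],"fingers": 0.1},
    {"xyz": [-0.198,0.001,0.0095],"dr": [0,0,0],"fingers": 0.1}
  ]
}}

```text
clock: 13.58
tool_pos: [0.5633, 0.1271, 0.1042]
eef_rot: [-0.001, 0.797, 0.605, 0.002]
ft_force: [0.7, 9.4, 9.3]
finger_gap: 0.125
```

```bash
python3 - <<'E'
from h import *
st()
w=W2w(r.read_state()["tool_pos"])[0];print(np.hypot(w[1]-.15,w[2]-.058),np.radians(133.44)-(np.arctan2(w[2]-.058,w[1]-.15)))
arc(np.arange(.3,-.3,-.05))
p,d=r.camera("side");n="side"
q=proj(n,w2W([0,.115,.1]))[0].astype(int);c=p[q[1]-50:q[1]+50,q[0]-60:q[0]+60,::-1];cv2.imwrite(f"pics/{n}10.png",cv2.resize(c,None,fx=6,fy=6,interpolation=cv2.INTER_CUBIC))
E
```

```text
t 13.58 tcp [0.5633 0.1271 0.1042] winder [0.0018 0.1288 0.1042] yaw 74.41 toolz [ 0.003  0.004 -1.   ] F [0.75 9.4  9.31] M [ 2.25 -0.13 -0.04] gap 0.125
Fwinder [-1.8   9.25  9.31]
0.05081376379857021 0.3269102311929388
[-0.0051, -0.0003, 0.0052] [0.0014, -0.0042, -0.0002]
[-0.0162, -0.0003, 0.011] [0.0014, -0.0042, -0.0002]
[-0.0271, -0.0003, 0.0174] [0.0014, -0.0042, -0.0002]
[-0.0376, -0.0004, 0.0242] [0.0014, -0.0042, -0.0002]
[-0.0478, -0.0004, 0.0316] [0.0014, -0.0042, -0.0002]
[-0.0576, -0.0004, 0.0395] [0.0014, -0.0042, -0.0002]
[-0.0669, -0.0004, 0.0479] [0.0014, -0.0042, -0.0002]
[-0.0759, -0.0004, 0.0567] [0.0014, -0.0042, -0.0002]
[-0.0844, -0.0004, 0.066] [0.0014, -0.0042, -0.0002]
[-0.0924, -0.0004, 0.0757] [0.0014, -0.0042, -0.0002]
[-0.0999, -0.0004, 0.0858] [0.0014, -0.0042, -0.0002]
[-0.1069, -0.0004, 0.0962] [0.0014, -0.0042, -0.0002]
```

View pics/side10.png

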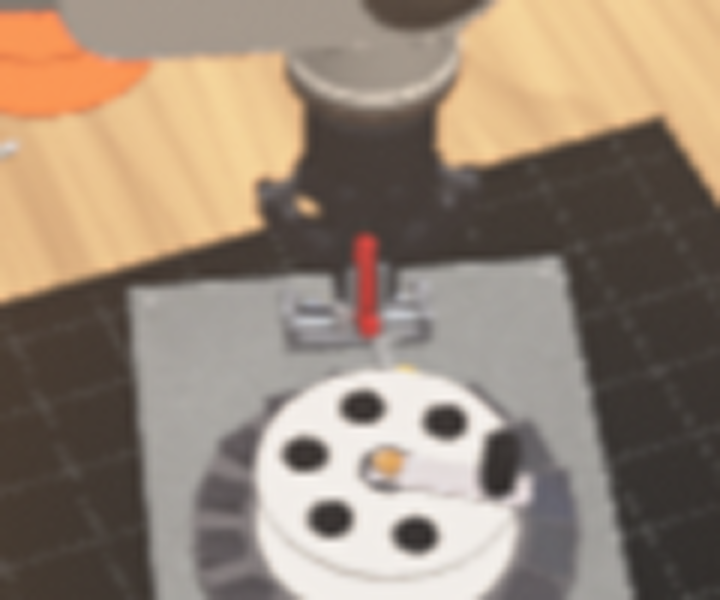

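Request:
{"api": "apply_moves", "payload": {
  "increments": [
    {"xyz": [-0.016,0,0.011],"dr": [0,-0.003,0],"fingers": 0.1},
    {"xyz": [-0.027,0,0.0174],"dr": [0,-0.003,0],"fingers": 0.1},
    {"xyz": [-0.0376,0,0.024],"dr": [0,-0.003,0],"fingers": 0.1},
    {"xyz": [-0.0478,0,0.0316],"dr": [0,-0.003,0],"fingers": 0.1},
    {"xyz": [-0.0478,0,0.0316],"dr": [0,-0.003,0],"fingers": 0.1}
  ]
}}

```text
clock: 14.05
tool_pos: [0.5608, 0.1177, 0.0985]
eef_rot: [0.0, 0.797, 0.604, 0.002]
ft_force: [-1.9, 5.5, 9.5]
finger_gap: 0.126
```

```bash
python3 - <<'E'
from h import *
st()
w=W2w(r.read_state()["tool_pos"])[0];print(np.hypot(w[1]-.15,w[2]-.058),np.radians(133.44)-(np.arctan2(w[2]-.058,w[1]-.15)))
E
```

```text
t 14.05 tcp [0.5608 0.1177 0.0985] winder [0.0019 0.1191 0.0985] yaw 74.39 toolz [ 0.003  0.002 -1.   ] F [-1.9   5.47  9.54] M [ 1.51  0.32 -0.07] gap 0.126
Fwinder [-3.3   4.76  9.54]
0.05095739590830059 0.10681211021029746
```

Now I open the fingers, let the pawl drop the last few mm, and rise clear.

Request:
{"api": "apply_moves", "payload": {
  "increments": [
    {"xyz": [0,0,0],"dr": [0,0,0],"fingers": 0.18},
    {"xyz": [0,0,0],"dr": [0,0,0],"fingers": 0.28},
    {"xyz": [0,0,0],"dr": [0,0,0],"fingers": 0.36},
    {"xyz": [0,0,-0.1],"dr": [0,0,0],"fingers": 0.36},
    {"xyz": [0,0,-0.28],"dr": [0,0,0],"fingers": 0.36},
    {"xyz": [0,0,-0.45],"dr": [0,0,0],"fingers": 0.36},
    {"xyz": [0,0,-0.5],"dr": [0,0,-0.1],"fingers": 0.36},
    {"xyz": [0,0,-0.5],"dr": [0,0,-0.2],"fingers": 0.36}
  ]
}}

```text
clock: 14.72
tool_pos: [0.5615, 0.1176, 0.2021]
eef_rot: [0.002, 0.728, 0.686, 0.004]
ft_force: [0.6, -0.5, -0.6]
finger_gap: 0.357
```

```bash
python3 - <<'E'
from h import *
st()
P=np.load("top9.npz")["p"];
q=np.array([[545,238]])/6+[232-.4,133-.4];w=W2w(unp("top",q,.128))[0];print("knob",w,np.degrees(np.arctan2(w[1],w[0])),np.hypot(w[0],w[1]))
ph=np.radians(-18.5);yaw=WP[2]+ph+np.pi
inc(w2W([[.062*np.cos(ph),.062*np.sin(ph),.2]]),yaw)
E
```

```text
t 14.72 tcp [0.5615 0.1176 0.2021] winder [0.0026 0.1191 0.2021] yaw 86.64 toolz [ 0.008  0.002 -1.   ] F [ 0.65 -0.49 -0.61] M [-0.03  0.02 -0.03] gap 0.357
Fwinder [ 0.75 -0.3  -0.61]
knob [ 0.05630329 -0.02129647  0.128     ] -20.71890164410852 0.06019634257434278
[-0.7378, 0.1275, 0.0096] [0.0078, 0.0015, -0.988]
```

Request:
{"api": "apply_moves", "payload": {
  "increments": [
    {"xyz": [-0.1,0.02,0],"dr": [0,0,-0.11],"fingers": 0.4},
    {"xyz": [-0.2,0.04,0],"dr": [0,0,-0.22],"fingers": 0.4},
    {"xyz": [-0.3,0.06,0],"dr": [0,0,-0.33],"fingers": 0.4},
    {"xyz": [-0.4,0.08,0],"dr": [0,0,-0.44],"fingers": 0.4},
    {"xyz": [-0.5,0.1,0],"dr": [0,0,-0.55],"fingers": 0.4},
    {"xyz": [-0.6,0.12,0],"dr": [0,0,-0.66],"fingers": 0.4},
    {"xyz": [-0.7,0.125,0],"dr": [0,0,-0.77],"fingers": 0.4},
    {"xyz": [-0.738,0.1275,0.01],"dr": [0.007,0.0015,-0.88],"fingers": 0.4}
  ]
}}

```text
clock: 15.38
tool_pos: [0.5783, -0.0336, 0.2]
eef_rot: [0.0, 0.345, 0.939, 0.0]
ft_force: [0.5, -0.4, 0.9]
finger_gap: 0.399
```

```bash
python3 - <<'E'
from h import *
st()
ph=np.radians(-19);yaw=WP[2]+ph+np.pi
inc(w2W([[.062*np.cos(ph),.062*np.sin(ph),.2],[.062*np.cos(ph),.062*np.sin(ph),.114]]),yaw)
for n in ["side","top"]:
    p,d=r.camera(n);np.savez(f"{n}11.npz",p=p,d=d)
    q=proj(n,w2W([0,.06,.1]))[0].astype(int);c=p[q[1]-50:q[1]+50,q[0]-60:q[0]+60,::-1];cv2.imwrite(f"pics/{n}11.png",cv2.resize(c,None,fx=6,fy=6,interpolation=cv2.INTER_CUBIC))
E
```

```text
t 15.38 tcp [ 0.5783 -0.0336  0.2   ] winder [ 0.0594 -0.022   0.2   ] yaw 139.69 toolz [ 0.001  0.    -1.   ] F [ 0.51 -0.35  0.9 ] M [-0.03  0.05 -0.01] gap 0.399
Fwinder [ 0.59 -0.2   0.9 ]
[0.0072, 0.0066, 0.0] [0.0005, 0.0006, -0.0955]
[0.0074, 0.0064, 0.43] [0.0005, 0.0006, -0.0955]
```

View pics/side11.png

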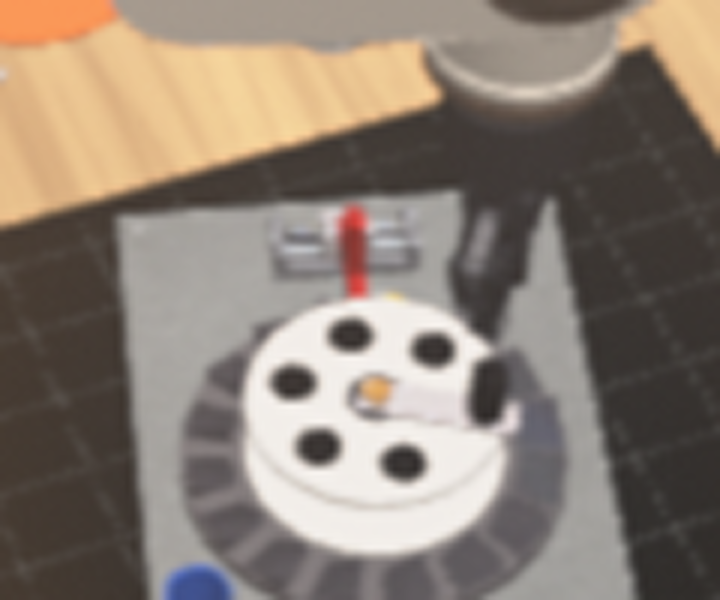

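View pics/top11.png

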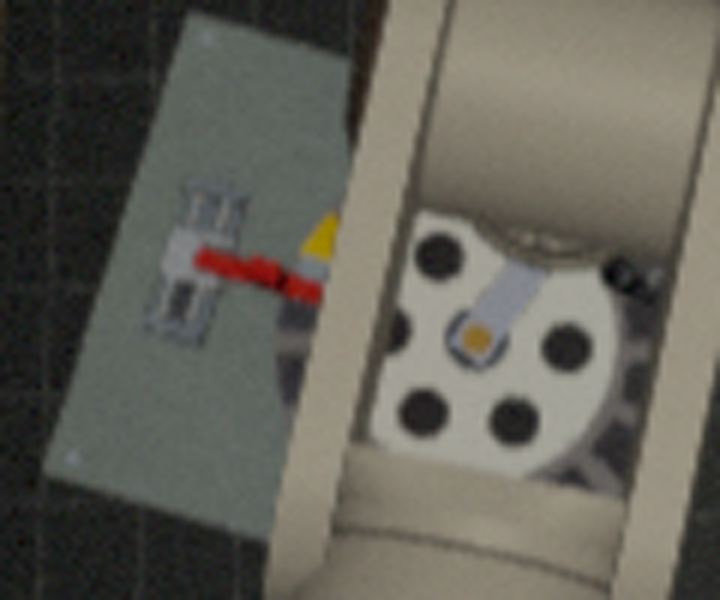

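```bash
python3 - <<'E'
from h import *
for f,n,X,Y in(("side0","side",(310,340),(150,185)),("side11","side",(310,340),(150,190)),("top0","top",(255,300),(165,190)),("top11","top",(255,300),(165,190))):
    z=np.load(f+".npz");P=z["p"].astype(int);d=z["d"]
    m=(P[...,0]-np.maximum(P[...,1],P[...,2])>40);k=np.zeros_like(m);k[Y[0]:Y[1],X[0]:X[1]]=1;m&=k
    ys,xs=np.nonzero(m);print(f,xs.min(),xs.max(),ys.min(),ys.max(),m.sum(),"min depths",np.round(np.sort(d[m][d[m]>0])[:8],3))
z=np.load("top11.npz")["p"][160:190,260:290,::-1];cv2.imwrite("pics/t11z.png",cv2.resize(z,None,fx=20,fy=20,interpolation=cv2.INTER_NEAREST))
E
```

```text
side0 310 329 150 181 116 min depths [1.74  1.74  1.742 1.742 1.743 1.744 1.744 1.747]
side11 310 330 150 181 87 min depths [1.742 1.745 1.745 1.747 1.747 1.749 1.75  1.75 ]
top0 264 285 174 183 90 min depths [1.443 1.444 1.445 1.446 1.447 1.447 1.447 1.448]
top11 264 285 174 183 89 min depths [1.445 1.448 1.448 1.448 1.448 1.448 1.449 1.449]
```

View pics/t11z.png

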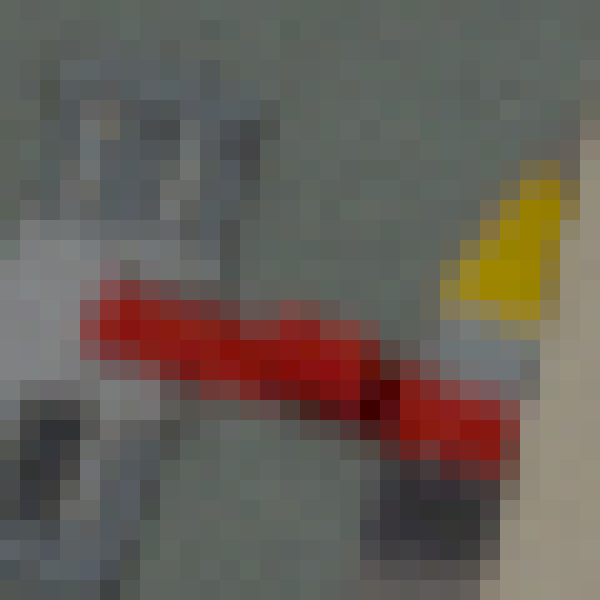

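The pawl is down: the tab top reads about 3 mm lower than at the start. The grey blade, at roughly (283,177) full-frame, sits next to the yellow tooth's face. Next I take the knob.

Request:
{"api": "apply_moves", "payload": {
  "increments": [
    {"xyz": [0.007,0.004,0.1],"dr": [0,0,-0.05],"fingers": 0.4},
    {"xyz": [0.007,0.004,0.25],"dr": [0,0,-0.0955],"fingers": 0.4},
    {"xyz": [0.007,0.004,0.37],"dr": [0,0,-0.0955],"fingers": 0.4},
    {"xyz": [0.007,0.004,0.43],"dr": [0,0,-0.0955],"fingers": 0.4},
    {"xyz": [0.007,0.004,0.43],"dr": [0,0,-0.0955],"fingers": 0.38},
    {"xyz": [0.007,0.004,0.43],"dr": [0,0,-0.0955],"fingers": 0.36}
  ]
}}

```text
clock: 15.98
tool_pos: [0.5778, -0.0306, 0.114]
eef_rot: [-0.0, 0.3, 0.954, 0.0]
ft_force: [0.9, 0.4, 0.6]
finger_gap: 0.365
```

```bash
cat >> h.py <<'E'
def kn():
    s=r.read_state();w=W2w(s["tool_pos"])[0];ph=np.arctan2(w[1],w[0]);f=s["ft_force"];t=np.array([-np.sin(ph+WP[2]),np.cos(ph+WP[2])]);n=np.array([np.cos(ph+WP[2]),np.sin(ph+WP[2])])
    print("r",round(np.hypot(w[0],w[1]),4),"phi",round(np.degrees(ph),2),"Ftan",round(f[:2]@t,2),"Frad",round(f[:2]@n,2),"Fz",round(f[2],2),"gap",round(s["finger_gap"],3),"t",round(s["clock"],2))
E
python3 - <<'E'
from h import *
st();kn()
E
```

```text
t 15.98 tcp [ 0.5778 -0.0306  0.114 ] winder [ 0.0581 -0.0192  0.114 ] yaw 145.12 toolz [-0.001  0.001 -1.   ] F [0.92 0.37 0.56] M [ 0.02 -0.01 -0.02] gap 0.365
Fwinder [0.79 0.6  0.56]
r 0.0612 phi -18.29 Ftan 0.81 Frad 0.56 Fz 0.56 gap 0.365 t 15.98
```

Request:
{"api": "apply_moves", "payload": {
  "increments": [
    {"xyz": [0,0.008,0],"dr": [0,0,-0.025],"fingers": 0.36},
    {"xyz": [0,0.015,0],"dr": [0,0,-0.045],"fingers": 0.36},
    {"xyz": [0,0.018,0],"dr": [0,0,-0.055],"fingers": 0.36},
    {"xyz": [0,0.018,0],"dr": [0,0,-0.055],"fingers": 0.36}
  ]
}}

```text
clock: 16.32
tool_pos: [0.5802, -0.0275, 0.1148]
eef_rot: [0.0, 0.272, 0.962, 0.0]
ft_force: [0.2, -0.5, -0.2]
finger_gap: 0.361
```

```bash
python3 - <<'E'
from h import *
st();kn()
E
```

```text
t 16.32 tcp [ 0.5802 -0.0275  0.1148] winder [ 0.0596 -0.0156  0.1148] yaw 148.48 toolz [ 0.001  0.    -1.   ] F [ 0.23 -0.54 -0.21] M [-0.05 -0.    0.05] gap 0.361
Fwinder [ 0.36 -0.45 -0.21]
r 0.0616 phi -14.63 Ftan -0.35 Frad 0.47 Fz -0.21 gap 0.361 t 16.32
```

Request:
{"api": "apply_moves", "payload": {
  "increments": [
    {"xyz": [0,0.003,0.002],"dr": [0,0,-0.01],"fingers": 0.36},
    {"xyz": [0,0.005,0.004],"dr": [0,0,-0.015],"fingers": 0.36},
    {"xyz": [0,0.005,0.004],"dr": [0,0,-0.015],"fingers": 0.36}
  ]
}}

```text
clock: 16.57
tool_pos: [0.5808, -0.0269, 0.1142]
eef_rot: [0.0, 0.264, 0.965, 0.0]
ft_force: [-2.0, -4.1, 2.5]
finger_gap: 0.357
```

```bash
python3 - <<'E'
from h import *
st();kn()
E
```

```text
t 16.57 tcp [ 0.5808 -0.0269  0.1142] winder [ 0.06   -0.0148  0.1142] yaw 149.4 toolz [ 0.001 -0.    -1.   ] F [-2.05 -4.06  2.5 ] M [-0.58  0.36 -0.  ] gap 0.357
Fwinder [-0.88 -4.46  2.5 ]
r 0.0618 phi -13.89 Ftan -4.54 Frad 0.21 Fz 2.5 gap 0.357 t 16.57
```

Request:
{"api": "apply_moves", "payload": {
  "increments": [
    {"xyz": [0,0.003,0],"dr": [0,0,-0.008],"fingers": 0.36},
    {"xyz": [0,0.003,0],"dr": [0,0,-0.008],"fingers": 0.36}
  ]
}}

```text
clock: 16.73
tool_pos: [0.5811, -0.0266, 0.1143]
eef_rot: [0.0, 0.26, 0.966, -0.0]
ft_force: [-2.5, -4.0, 2.6]
finger_gap: 0.359
```

```bash
python3 - <<'E'
from h import *
kn()
E
```

```text
r 0.0619 phi -13.51 Ftan -4.69 Frad -0.26 Fz 2.63 gap 0.359 t 16.73
```

Request:
{"api": "apply_moves", "payload": {
  "increments": [
    {"xyz": [0,0.003,0],"dr": [0,0,-0.008],"fingers": 0.36},
    {"xyz": [0,0.003,0],"dr": [0,0,-0.008],"fingers": 0.36}
  ]
}}

```text
clock: 16.9
tool_pos: [0.5814, -0.0261, 0.1142]
eef_rot: [0.0, 0.255, 0.967, -0.0]
ft_force: [-2.8, -2.6, 2.4]
finger_gap: 0.359
```

```bash
python3 - <<'E'
from h import *
kn()
E
```

```text
r 0.0619 phi -13.01 Ftan -3.64 Frad -1.15 Fz 2.42 gap 0.359 t 16.9
```

Request:
{"api": "apply_moves", "payload": {
  "increments": [
    {"xyz": [0.0005,0.003,0],"dr": [0,0,-0.008],"fingers": 0.36},
    {"xyz": [0.0005,0.003,0],"dr": [0,0,-0.008],"fingers": 0.36}
  ]
}}

```text
clock: 17.07
tool_pos: [0.5816, -0.0255, 0.1142]
eef_rot: [0.0, 0.251, 0.968, -0.0]
ft_force: [-2.3, -4.0, 1.7]
finger_gap: 0.356
```

```bash
python3 - <<'E'
from h import *
kn()
E
```

```text
r 0.0618 phi -12.42 Ftan -4.58 Frad -0.16 Fz 1.71 gap 0.356 t 17.07
```

Request:
{"api": "apply_moves", "payload": {
  "increments": [
    {"xyz": [0.0003,0.003,0],"dr": [0,0,-0.008],"fingers": 0.36},
    {"xyz": [0.0003,0.003,0],"dr": [0,0,-0.008],"fingers": 0.36}
  ]
}}

```text
clock: 17.23
tool_pos: [0.5818, -0.0249, 0.1142]
eef_rot: [0.0, 0.247, 0.969, -0.0]
ft_force: [-1.8, -4.6, 1.2]
finger_gap: 0.361
```

```bash
python3 - <<'E'
from h import *
kn()
E
```

```text
r 0.0618 phi -11.83 Ftan -4.91 Frad 0.46 Fz 1.18 gap 0.361 t 17.23
```

Request:
{"api": "apply_moves", "payload": {
  "increments": [
    {"xyz": [0.0003,0.003,0],"dr": [0,0,-0.008],"fingers": 0.36},
    {"xyz": [0.0003,0.003,0],"dr": [0,0,-0.008],"fingers": 0.36}
  ]
}}

```text
clock: 17.4
tool_pos: [0.5821, -0.0243, 0.1142]
eef_rot: [0.0, 0.242, 0.97, -0.0]
ft_force: [-2.7, -4.4, 0.8]
finger_gap: 0.362
```

```bash
python3 - <<'E'
from h import *
kn()
E
```

```text
r 0.0617 phi -11.19 Ftan -5.15 Frad -0.48 Fz 0.82 gap 0.362 t 17.4
```

Request:
{"api": "apply_moves", "payload": {
  "increments": [
    {"xyz": [0.0003,0.003,0],"dr": [0,0,-0.008],"fingers": 0.36},
    {"xyz": [0.0003,0.003,0],"dr": [0,0,-0.008],"fingers": 0.36}
  ]
}}

```text
clock: 17.57
tool_pos: [0.5824, -0.0237, 0.1142]
eef_rot: [0.0, 0.238, 0.971, -0.0]
ft_force: [-2.2, -3.7, 1.4]
finger_gap: 0.357
```

```bash
python3 - <<'E'
from h import *
kn()
E
```

```text
r 0.0617 phi -10.57 Ftan -4.32 Frad -0.36 Fz 1.43 gap 0.357 t 17.57
```

Request:
{"api": "apply_moves", "payload": {
  "increments": [
    {"xyz": [0.0003,0.003,0],"dr": [0,0,-0.008],"fingers": 0.36},
    {"xyz": [0.0003,0.003,0],"dr": [0,0,-0.008],"fingers": 0.36}
  ]
}}

```text
clock: 17.73
tool_pos: [0.5826, -0.0232, 0.1143]
eef_rot: [0.0, 0.234, 0.972, -0.0]
ft_force: [-2.4, -4.7, 2.1]
finger_gap: 0.36
```

```bash
python3 - <<'E'
from h import *
kn()
E
```

```text
r 0.0617 phi -10.06 Ftan -5.25 Frad -0.13 Fz 2.09 gap 0.36 t 17.73
```

Request:
{"api": "apply_moves", "payload": {
  "increments": [
    {"xyz": [0.0003,0.003,0],"dr": [0,0,-0.008],"fingers": 0.36},
    {"xyz": [0.0003,0.003,0],"dr": [0,0,-0.008],"fingers": 0.36}
  ]
}}

```text
clock: 17.9
tool_pos: [0.5827, -0.0228, 0.1143]
eef_rot: [0.0, 0.229, 0.973, -0.001]
ft_force: [-3.0, -6.6, 3.0]
finger_gap: 0.357
```

```bash
python3 - <<'E'
from h import *
kn()
E
```

```text
r 0.0616 phi -9.68 Ftan -7.29 Frad 0.1 Fz 3.02 gap 0.357 t 17.9
```

Request:
{"api": "apply_moves", "payload": {
  "increments": [
    {"xyz": [0.0003,0.0025,0],"dr": [0,0,0],"fingers": 0.36},
    {"xyz": [0.0003,0.0025,0],"dr": [0,0,0],"fingers": 0.36}
  ]
}}

```text
clock: 18.07
tool_pos: [0.5828, -0.0227, 0.1143]
eef_rot: [0.0, 0.229, 0.973, -0.001]
ft_force: [-3.0, -8.1, 2.1]
finger_gap: 0.36
```

```bash
python3 - <<'E'
from h import *
kn()
E
```

```text
r 0.0616 phi -9.57 Ftan -8.6 Frad 0.77 Fz 2.06 gap 0.36 t 18.07
```

Request:
{"api": "apply_moves", "payload": {
  "increments": [
    {"xyz": [0,0.0035,0],"dr": [0,0,0],"fingers": 0.36},
    {"xyz": [0,0.0035,0],"dr": [0,0,0],"fingers": 0.36}
  ]
}}

```text
clock: 18.23
tool_pos: [0.5829, -0.0225, 0.1142]
eef_rot: [0.0, 0.229, 0.973, -0.001]
ft_force: [-4.5, -8.8, 2.8]
finger_gap: 0.354
```

```bash
python3 - <<'E'
from h import *
kn()
E
```

```text
r 0.0617 phi -9.38 Ftan -9.83 Frad -0.39 Fz 2.77 gap 0.354 t 18.23
```

Request:
{"api": "apply_moves", "payload": {
  "increments": [
    {"xyz": [0,0.0045,0],"dr": [0,0,0],"fingers": 0.36},
    {"xyz": [0,0.0045,0],"dr": [0,0,0],"fingers": 0.36}
  ]
}}

```text
clock: 18.4
tool_pos: [0.5831, -0.0223, 0.1142]
eef_rot: [-0.0, 0.229, 0.973, -0.002]
ft_force: [-5.5, -10.2, 3.1]
finger_gap: 0.361
```

```bash
python3 - <<'E'
from h import *
kn()
E
```

```text
r 0.0617 phi -9.13 Ftan -11.59 Frad -0.7 Fz 3.11 gap 0.361 t 18.4
```

Request:
{"api": "apply_moves", "payload": {
  "increments": [
    {"xyz": [0,0.0055,0],"dr": [0,0,0],"fingers": 0.36},
    {"xyz": [0,0.0065,0],"dr": [0,0,0],"fingers": 0.36},
    {"xyz": [0,0.0065,0],"dr": [0,0,0],"fingers": 0.36}
  ]
}}

```text
clock: 18.65
tool_pos: [0.5833, -0.0219, 0.1142]
eef_rot: [-0.0, 0.23, 0.973, -0.003]
ft_force: [-5.8, -11.9, 3.5]
finger_gap: 0.356
```

```bash
python3 - <<'E'
from h import *
kn()
E
```

```text
r 0.0618 phi -8.71 Ftan -13.29 Frad -0.42 Fz 3.5 gap 0.356 t 18.65
```

Request:
{"api": "apply_moves", "payload": {
  "increments": [
    {"xyz": [0,0.007,0],"dr": [0,0,0],"fingers": 0.36},
    {"xyz": [0,0.0082,0],"dr": [0,0,0],"fingers": 0.36},
    {"xyz": [0,0.0082,0],"dr": [0,0,0],"fingers": 0.36}
  ]
}}

```text
clock: 18.9
tool_pos: [0.5836, -0.0215, 0.1142]
eef_rot: [-0.001, 0.23, 0.973, -0.004]
ft_force: [-6.0, -14.0, 3.6]
finger_gap: 0.361
```

```bash
python3 - <<'E'
from h import *
kn()
E
```

```text
r 0.0619 phi -8.26 Ftan -15.22 Frad 0.12 Fz 3.59 gap 0.361 t 18.9
```

Request:
{"api": "apply_moves", "payload": {
  "increments": [
    {"xyz": [0,0.007,0],"dr": [0,0,0],"fingers": 0.36},
    {"xyz": [0,0.0075,0],"dr": [0,0,0],"fingers": 0.36},
    {"xyz": [0,0.0075,0],"dr": [0,0,0],"fingers": 0.36},
    {"xyz": [0,0.0075,0],"dr": [0,0,0],"fingers": 0.36},
    {"xyz": [0,0.0075,0],"dr": [0,0,0],"fingers": 0.36},
    {"xyz": [0,0.0075,0],"dr": [0,0,0],"fingers": 0.36}
  ]
}}

```text
clock: 19.4
tool_pos: [0.5838, -0.0214, 0.1142]
eef_rot: [-0.001, 0.23, 0.973, -0.005]
ft_force: [-8.1, -15.6, 5.2]
finger_gap: 0.362
```

```bash
python3 - <<'E'
from h import *
kn();st()
for n in ["side","top"]:
    p,d=r.camera(n);np.savez(f"{n}12.npz",p=p,d=d)
    q=proj(n,w2W([0,.06,.1]))[0].astype(int);c=p[q[1]-50:q[1]+50,q[0]-60:q[0]+60,::-1];cv2.imwrite(f"pics/{n}12.png",cv2.resize(c,None,fx=6,fy=6,interpolation=cv2.INTER_CUBIC))
E
```

```text
r 0.062 phi -8.05 Ftan -17.59 Frad -1.19 Fz 5.17 gap 0.362 t 19.4
t 19.4 tcp [ 0.5838 -0.0214  0.1142] winder [ 0.0614 -0.0087  0.1142] yaw 153.4 toolz [-0.004 -0.009 -1.   ] F [ -8.14 -15.63   5.17] M [-2.41  1.27 -0.05] gap 0.362
Fwinder [ -3.64 -17.25   5.17]
```

View pics/top12.png

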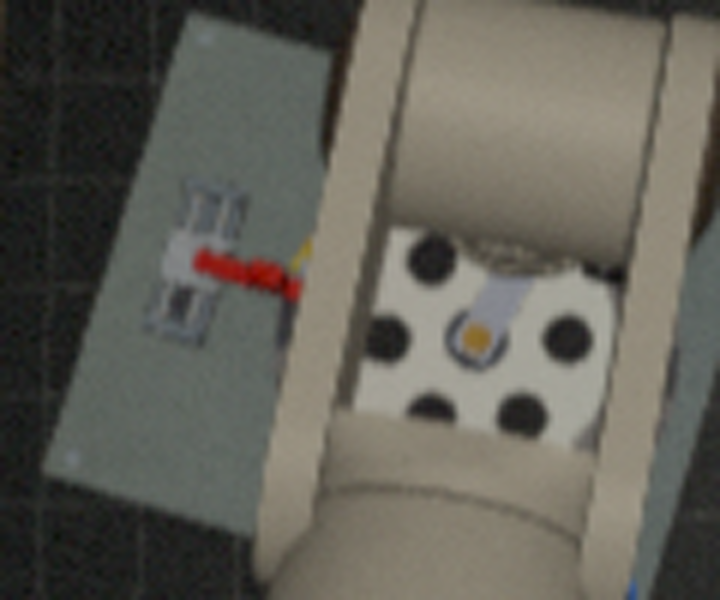

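Held for over 0.4 s at about 17 N at the knob, roughly 8 N at the tooth. Now I ease off and lift away.

Request:
{"api": "apply_moves", "payload": {
  "increments": [
    {"xyz": [0,-0.005,0],"dr": [0,0,0],"fingers": 0.36},
    {"xyz": [0,-0.012,0],"dr": [0,0,0],"fingers": 0.36},
    {"xyz": [0,-0.02,0],"dr": [0,0,0],"fingers": 0.36},
    {"xyz": [0,-0.022,0],"dr": [0,0,0],"fingers": 0.37},
    {"xyz": [0,-0.022,0],"dr": [0,0,0],"fingers": 0.38}
  ]
}}

```text
clock: 19.92
tool_pos: [0.5818, -0.0251, 0.1142]
eef_rot: [-0.001, 0.23, 0.973, -0.005]
ft_force: [0.6, -0.7, -0.3]
finger_gap: 0.381
```

```bash
python3 - <<'E'
from h import *
kn();st()
E
```

```text
r 0.0619 phi -11.96 Ftan -0.34 Frad 0.85 Fz -0.31 gap 0.381 t 19.92
t 19.92 tcp [ 0.5818 -0.0251  0.1142] winder [ 0.0605 -0.0128  0.1142] yaw 153.41 toolz [-0.004 -0.009 -1.   ] F [ 0.6  -0.69 -0.31] M [ 0.   -0.06 -0.  ] gap 0.381
Fwinder [ 0.76 -0.51 -0.31]
```

Request:
{"api": "apply_moves", "payload": {
  "increments": [
    {"xyz": [0,0,-0.05],"dr": [0,0,0],"fingers": 0.38},
    {"xyz": [0,0,-0.15],"dr": [0,0,0],"fingers": 0.38},
    {"xyz": [0,0,-0.3],"dr": [0,0,0],"fingers": 0.38},
    {"xyz": [0,0,-0.5],"dr": [0,0,0],"fingers": 0.38},
    {"xyz": [0,-0.2,-0.65],"dr": [0,0,0],"fingers": 0.38},
    {"xyz": [0,-0.4,-0.7],"dr": [0,0,0],"fingers": 0.38},
    {"xyz": [0,-0.6,-0.7],"dr": [0,0,0],"fingers": 0.38},
    {"xyz": [0,-0.8,-0.7],"dr": [0,0,0],"fingers": 0.38}
  ]
}}

```text
clock: 20.58
tool_pos: [0.5119, -0.1646, 0.2579]
eef_rot: [0.0, 0.229, 0.973, -0.005]
ft_force: [0.5, -0.6, -0.7]
finger_gap: 0.385
```

```bash
python3 - <<'E'
from h import *
st()
for n in ["side","top"]:
    p,d=r.camera(n);np.savez(f"{n}13.npz",p=p,d=d)
    q=proj(n,w2W([0,.06,.1]))[0].astype(int);c=p[q[1]-50:q[1]+50,q[0]-60:q[0]+60,::-1];cv2.imwrite(f"pics/{n}13.png",cv2.resize(c,None,fx=6,fy=6,interpolation=cv2.INTER_CUBIC))
E
```

```text
t 20.58 tcp [ 0.5119 -0.1646  0.2579] winder [ 0.0306 -0.166   0.2579] yaw 153.49 toolz [-0.002 -0.01  -1.   ] F [ 0.54 -0.64 -0.7 ] M [-0.01 -0.01  0.02] gap 0.385
Fwinder [ 0.7  -0.47 -0.7 ]
```

View pics/top13.png

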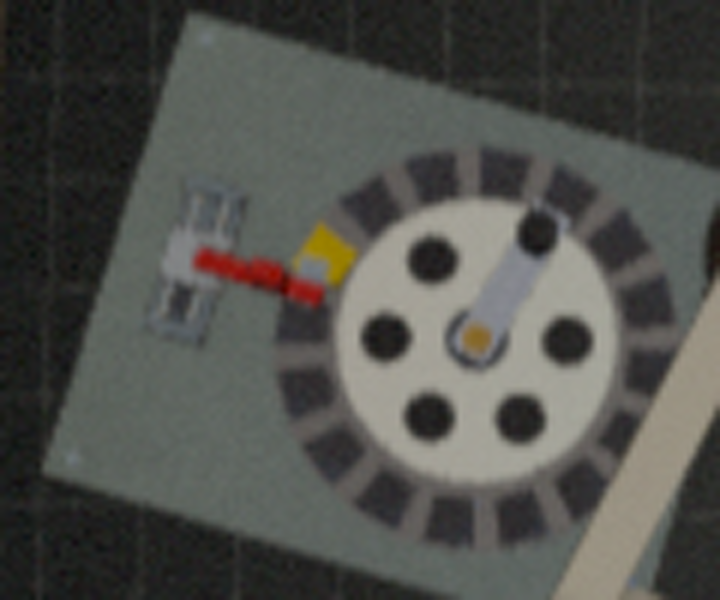

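View pics/side13.png

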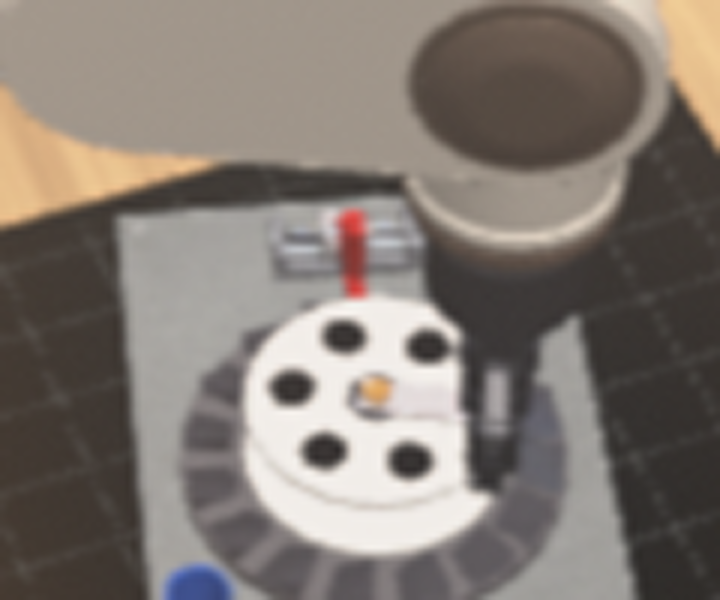

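```bash
python3 - <<'E'
from h import *
for f,n,X,Y in(("side0","side",(318,330),(160,185)),("side11","side",(318,330),(160,185)),("side13","side",(318,330),(160,185)),("top0","top",(262,290),(172,186)),("top11","top",(262,290),(172,186)),("top12","top",(262,290),(172,186)),("top13","top",(262,290),(172,186))):
    z=np.load(f+".npz");P=z["p"].astype(int);d=z["d"]
    m=(P[...,0]-np.maximum(P[...,1],P[...,2])>40);k=np.zeros_like(m);k[Y[0]:Y[1],X[0]:X[1]]=1;m&=k
    ys,xs=np.nonzero(m);print(f,xs.min(),xs.max(),ys.min(),ys.max(),m.sum(),"c",xs.mean().round(2),ys.mean().round(2),"min depths",np.round(np.sort(d[m][d[m]>0])[2:10],3))
    if n=="top":
        t=m&(d<1.462)&(d>0); print("   tab",t.sum(),np.median(d[t]),np.argwhere(t).mean(0)); b=m&(d>1.47)&(np.arange(640)>276); print("   arm end",b.sum(),np.median(d[b]),np.argwhere(b).mean(0))
z=np.load("top13.npz")["p"][160:190,262:298,::-1];cv2.imwrite("pics/t13z.png",cv2.resize(z,None,fx=20,fy=20,interpolation=cv2.INTER_NEAREST))
d=np.load("top13.npz")["d"];print((d[172:184,278:294]*1000).round().astype(int))
d=np.load("top9.npz")["d"];print((d[172:184,278:294]*1000).round().astype(int))
E
```

```text
side0 320 325 164 181 73 c 322.56 172.36 min depths [1.742 1.742 1.743 1.744 1.744 1.747 1.747 1.748]
side11 320 325 166 181 68 c 322.6 173.29 min depths [1.745 1.747 1.747 1.749 1.75  1.75  1.75  1.751]
side13 320 324 167 181 63 c 322.37 173.6 min depths [1.743 1.743 1.744 1.745 1.745 1.746 1.746 1.747]
top0 264 285 174 183 90 c 274.62 178.07 min depths [1.445 1.446 1.447 1.447 1.447 1.448 1.449 1.45 ]
   tab 23 1.450346 [176.7826087  273.60869565]
   arm end 32 1.4868767 [180.28125 281.28125]
top11 264 285 174 183 89 c 274.79 178.19 min depths [1.448 1.448 1.448 1.448 1.449 1.449 1.449 1.449]
   tab 20 1.4499958 [177.15 275.4 ]
   arm end 29 1.4930822 [180.5862069  281.65517241]
top12 264 281 175 182 77 c 272.88 178.14 min depths [1.45  1.451 1.452 1.453 1.453 1.454 1.454 1.455]
   tab 21 1.4546994 [177.95238095 275.71428571]
   arm end 14 1.4953308 [180.5        279.64285714]
top13 264 285 174 183 89 c 274.64 178.38 min depths [1.451 1.451 1.451 1.452 1.453 1.453 1.454 1.454]
   tab 19 1.4536824 [177.57894737 275.63157895]
   arm end 28 1.4979556 [180.92857143 281.67857143]
[[1536
[... 1335 characters left out ...]
3 1529
  1528 1475]
 [1535 1538 1538 1529 1526 1529 1520 1519 1515 1513 1517 1514 1516 1527
  1475 1474]
 [1544 1537 1533 1524 1521 1524 1528 1528 1529 1513 1513 1510 1525 1471
  1478 1475]
 [1539 1540 1523 1527 1524 1526 1527 1530 1524 1527 1530 1521 1527 1471
  1475 1481]
 [1536 1522 1525 1522 1528 1526 1524 1532 1517 1526 1527 1524 1478 1475
  1476 1476]
 [1534 1524 1528 1523 1520 1528 1520 1527 1525 1532 1522 1525 1474 1474
  1473 1477]
 [1532 1519 1523 1521 1519 1527 1520 1523 1523 1524 1533 1524 1470 1478
  1472 1478]
 [1523 1521 1516 1519 1518 1517 1520 1521 1525 1522 1523 1472 1475 1472
     0 1481]
 [1521 1513 1522 1517 1519 1518 1517 1515 1517 1523 1526 1471 1473 1472
  1474 1467]]
```

View pics/t13z.png

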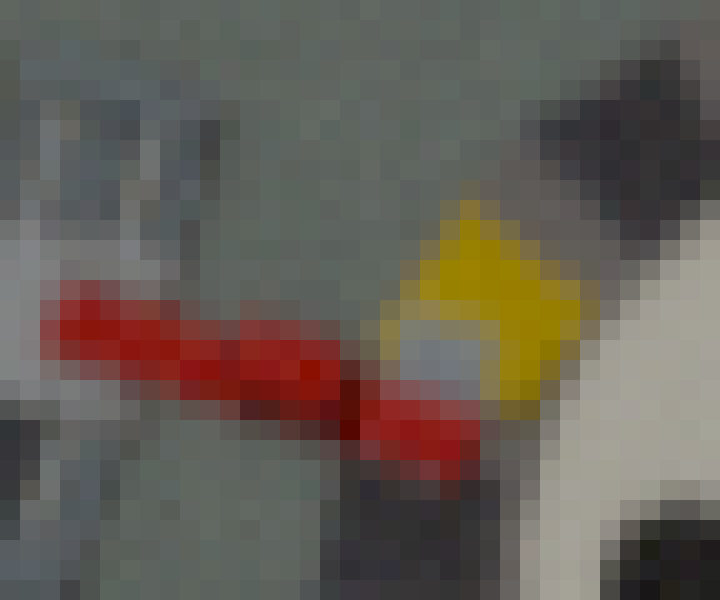

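```bash
python3 - <<'E'
from h import *
P=np.load("top13.npz")["p"].astype(int)
for rr in range(174,185):
    print(rr,[("%d,%d,%d"%tuple(P[rr,c])) for c in range(280,290)])
for z in(.050,.058):
  print(z,"grey px", [(u,v,(W2w(unp("top",[u,v],z))[0,:2]*1e3).round(1).tolist()) for u,v in((283,176),(284,177),(285,177),(284,178),(285,179),(282,177))])
for a in(79,81,83,85): print(a,proj("top",w2W([[r_*np.cos(np.radians(a)),r_*np.sin(np.radians(a)),.05] for r_ in(.083,.097,.11)])).round(1).tolist())
# wheel angle from teeth: fit dark ring pattern
def ang(f,az):
    G=np.load(f)["p"].mean(2).astype(np.float32); best=[]
    th=np.radians(np.arange(az[0],az[1],.25)); v=np.zeros(len(th))
    for R in(.09,.095,.1,.105):
        q=proj("top",w2W(np.c_[R*np.cos(th),R*np.sin(th),np.full(len(th),.042)])).astype(np.float32)
        v+=cv2.remap(G,q[:,0].reshape(1,-1),q[:,1].reshape(1,-1),cv2.INTER_CUBIC)[0]
    v-=v.mean(); ph=np.angle((v*np.exp(-16j*th)).sum()); return -np.degrees(ph)/16
for f in("top0.npz","top9.npz","top13.npz"): print(f,ang(f,(100,100+22.5*7)) ,ang(f,(-45+0,-45+22.5*3)))
E
```

```text
174 ['96,103,95', '100,101,90', '130,118,62', '154,131,23', '153,129,0', '154,130,0', '152,127,0', '152,125,0', '151,126,0', '148,124,28']
175 ['96,100,91', '117,111,78', '135,125,80', '144,129,76', '151,132,48', '151,130,37', '152,130,11', '155,128,0', '152,128,0', '152,126,0']
176 ['109,107,87', '135,124,72', '124,124,111', '124,123,112', '128,123,96', '131,123,94', '141,127,72', '152,128,6', '152,125,0', '151,127,0']
177 ['102,94,76', '130,119,76', '118,122,121', '113,118,123', '116,121,123', '120,124,123', '129,122,93', '151,127,23', '153,127,0', '141,118,0']
178 ['102,74,66', '117,102,87', '116,116,118', '112,116,121', '113,119,125', '115,119,119', '133,122,78', '152,128,12', '148,124,0', '125,106,36']
179 ['115,43,38', '130,71,70', '127,85,88', '122,93,97', '113,102,107', '111,109,111', '131,120,79', '141,120,17', '133,112,7', '109,98,72']
180 ['130,27,18', '145,38,34', '142,43,41', '137,54,52', '133,70,68', '124,75,76', '109,95,77', '111,96,46', '106,90,42', '114,111,101']
181 ['137,35,33', '143,30,26', '141,23,20', '141,30,23', '143,34,31', '130,43,40', '92,75,73', '93,85,74'
[... 416 characters left out ...]
,155,145']
0.05 grey px [(283, 176, [17.6, 99.7]), (284, 177, [15.4, 95.6]), (285, 177, [16.4, 92.5]), (284, 178, [12.3, 94.7]), (285, 179, [10.1, 90.6]), (282, 177, [13.6, 101.9])]
0.058 grey px [(283, 176, [16.9, 98.9]), (284, 177, [14.7, 94.9]), (285, 177, [15.6, 91.8]), (284, 178, [11.6, 93.9]), (285, 179, [9.4, 89.9]), (282, 177, [12.8, 101.1])]
79 [[288.2, 178.1], [284.4, 176.1], [280.9, 174.3]]
81 [[287.8, 178.9], [283.9, 177.1], [280.3, 175.3]]
83 [[287.4, 179.7], [283.5, 178.0], [279.8, 176.4]]
85 [[287.1, 180.5], [283.1, 179.0], [279.4, 177.5]]
top0.npz 8.140509005018668 6.968777024094804
top9.npz -7.082113612678628 -8.229755444020105
top13.npz -2.374086194268155 -3.669979703238054
```

```bash
python3 - <<'E'
from h import *
st(); print(r.close_job())
E
```

```text
t 20.68 tcp [ 0.5105 -0.1678  0.257 ] winder [ 0.0301 -0.1694  0.257 ] yaw 153.15 toolz [-0.004 -0.01  -1.   ] F [0.89 0.89 0.21] M [0.03 0.   0.01] gap 0.385
Fwinder [0.62 1.1  0.21]
the job is handed in; nothing more can be done
None
```

I did the whole job in the order asked and handed it in at 20.7 s. By my checks the pawl is down and loaded against the yellow tooth. No verdict was reported.

- **Pawl opened:** I swung the red pawl right over, and it stayed open by itself.
- **Spool turned back:** I turned it about 76° backward by the knob, leaving the yellow face a few degrees short of the pawl.
- **Pawl lowered:** I lowered it into the gap in front of the yellow tooth.
- **Loaded:** I turned the spool back in steps of about 0.5 mm. The knob force was about 4.7 N, just the drag, until the tooth met the pawl. I then built it up to about 17.6 N, which I work out as 8 N at the tooth and 1.4 mm of spring travel. It stayed above 13 N, about 0.9 mm of travel, for roughly 0.75 s before I eased off.

**Last checks**
- The pawl tab's height agrees with fully down.
- The wheel ended about 4.7° further back than when the pawl was lowered.
- The gripper was clear, with force readings near zero. I touched only the pawl and the knob, but did not re-measure the loose items afterwards.

**What disagreed:** in the last top view a grey part overlies the yellow tooth, about 5 mm beyond where the blade could reach. I took it to be the blade's clamp, sitting above the teeth, and relied on the contact felt. The spring travel is worked out from force, not measured directly.

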